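Fit the spout to the bench water filter and set its valve

TASK

Take the swan-neck spout out of the wooden brush block, feel its straight end gently into the mouth of the filter's push-fit outlet without forcing it against the rim, and push it firmly, but without ramming, past the stiff seal until it is fully home on the stop, its outlet end hanging over the bowl. Then turn the lever of the filter's ball valve from shut to half open (45 degrees) and let go. Leave the bowl, rolling pin, heart cutter and jar where they are.

Things in the scene. Friction and masses are not known exactly. Their poses are not given: they have to be found in the camera images.
- filter: Fixed bench water filter: white base plate 165 x 310 x 8 mm, white cartridge lying at the back (top 73 mm up), copper pipe along the front at 45 mm height with a brass ball valve (lever on top) at y = -75 mm and the upright push-fit outlet at y = +65 mm, both at x = 0. Origin on the table under the pipe, half-way along the plate; x to the back, y along the pipe, z up
- outlet_place (a point): Nominal centre of the outlet's mouth, 100 mm up. The outlet is clamped in an oversize hole: its true axis is upright but up to 6 mm off to any side, to be seen or felt. White body 32 mm across; black ring on top, 27 mm across, 19 mm opening, 4 mm deep; then a 16 mm bore. Seal 20 mm below the mouth: yields at about 8 to 15 N, then drags at about 6 N. Hard stop 30 mm below the mouth. z up
- spout: Loose swan-neck spout, bent from 15 mm steel tube, about 110 g: straight stem, bend over the top (highest point 163 mm above the tip), level arm, outlet turned down. Origin at the centre of the stem's lower end; z up along the stem, the arm points along -x. It stands loosely in an 18.5 mm hole of the brush block and leans about 6 degrees, towards its arm
- spout_tip (a point): Lower end of the stem (the end to push in), on its axis. Its edge is tapered: 13 mm across at the end, 15 mm from 2 mm up. A thin black ring round the stem 30 mm from this end is level with the mouth when it is home
- spout_grip (a point): On the axis of the straight stem, 115 mm above the tip: a good height to grasp (15 mm thick; the stem is straight from 2 to 130 mm; the top of the bend is 48 mm above this point). Same axes as the spout
- spout_outlet (a point): Centre of the downturned outlet end, 115 mm from the stem's axis along the arm and 100 mm above the tip
- block_hole (a point): Mouth of the hole in the brush block in which the spout stands. The block is wood, fixed, 80 x 140 x 60 mm; the hole is 45 mm deep; short brush handles stand up to 112 mm above the table, 55 mm or more from the hole
- bowl: Loose white ceramic bowl, 150 mm across, 62 mm high, in front of the outlet. Origin at the centre of its foot
- valve (a joint): Angle of the ball valve's lever, rad: 0 shut (lever across the pipe, pointing to the filter's -x), grows counter-clockwise seen from above, 1.57 fully open (lever along the pipe, pointing to the filter's -y). Stays where it is left; turning takes about 0.2 N m
- lever_grip (a point): On the valve lever, 58 mm from its turning axis, at the middle of its dark grey sleeve (54 mm long, 14 mm wide, 14 mm high), 87 mm above the table. The lever runs along this point's x axis, its end points to -x
- valve_axis (a point): Upright turning axis of the valve lever, at the lever's height, 87 mm above the table. Axes as the filter's
- rolling_pin: Bystander: wooden rolling pin, 48 mm thick, 320 mm long, lying along its y; origin under its middle
- cutter: Bystander: heart-shaped red cutter, about 70 mm wide, 22 mm high; origin under its middle
- jar: Bystander: clear jar with steel lid, 72 mm across, 95 mm high; origin at the centre of its foot
Things that resemble listed ones, but are neither listed nor needed, are in the scene too. Of the things that look like the bowl, take the one that is farthest to the robot's right at the start.

How it is judged:
On the way:
1. the spout is pushed home on the stop in the outlet, the valve still shut (z of spout_tip in the frame of outlet_place below -0.0275 m and horizontal distance between spout_tip and outlet_place below 0.009 m and value of joint valve below 0.3 rad), for 0.2 s.
At the end, for the whole second after the job is handed in: Stem tip in the outlet's bore, 27.5 mm or more below the mouth (stop at 30) and within 9 mm of the nominal place, stem within 0.1 rad of upright, spout outlet within 50 mm (level) of the bowl's centre, valve lever at 0.655 to 0.915 rad, spout at rest (z of spout_tip in the frame of outlet_place below -0.0275 m and horizontal distance between spout_tip and outlet_place below 0.009 m and angle between spout_tip's own z axis and vertical below 0.1 rad and horizontal distance between spout_outlet and bowl below 0.05 m and value of joint valve between 0.655 and 0.915 rad and linear speed of spout below 0.02 m/s); the robot touches nothing.
It fails at once if the tube is forced against the outlet's mouth with more than 40 N before its end is 12 mm into the outlet (contact force between spout and filter above 40 N and z of spout_tip in the frame of outlet_place above -0.012 m).
It fails at once if the spout is rammed home (more than 100 N on the outlet, the seal's grip included) (contact force between spout and filter above 100 N).
It fails at once if the bowl is moved by more than 40 mm (distance of bowl from where it was at the start of the episode above 0.04 m).
It fails at once if the rolling pin, the cutter or the jar is moved by more than 40 mm (distance of any of rolling_pin, cutter, jar from where it was at the start of the episode above 0.04 m).
It also fails if it takes over 51 s, if anything falls off the work surface, if the arm or the gripper's body presses on something with over 40 N, if the wrist force passes 120 N, or if a joint passes its speed limit or range.

ROBOT

A 6-joint arm with a two-finger parallel gripper is mounted at the origin on the work surface. World frame = base frame: x ahead of the robot, y to its left, z up, the work surface at z = 0. Lengths are in m, angles in rad, forces in N, time in s.
With the tool pointing down it reaches from about 0.35 to 0.775 m from the base axis. Payload 7.3 kg.
Tool frame: the origin (TCP) lies at the centre of the arm's flange, where the gripper is bolted on; the fingertips stand 178 mm ahead of it and the grasp point (between the pads) lies robot.pinch_z ahead of it (robot.pinch_z is the distance from the TCP to the grasp point, in m); x points along the fingers, z is the direction in which the jaws open and shut, and the axes are right-handed (so a half turn about x gives the same grasp; the last joint's range is limited). The gripper opens to 92 mm and grips with 3 to 60 N. Pads are 19 mm wide; open, the fingers measure 130 mm over their backs; the gripper's body (75 mm by 190 mm) begins 47 mm behind the grasp point.
Start: joints at [1.064, 0.342, 1.524, -0, 1.275, -0.146], TCP at [0.185, 0.491, 0.405] pointing down, gripper open.
Joint ranges: [-2.53, 2.53], [-0.77, 2.02], [0.04, 2.7], [-1, 4.14], [0.28, 2.66], [-3.11, 3.11]. Speed limits (rad/s): [2.57, 2.57, 3.14, 3.14, 3.14, 3.14].

INTERFACE

Orientations are given as [roll, pitch, yaw] about the fixed x, y, z axes, in that order (R = Rz(yaw) Ry(pitch) Rx(roll)).
In Python, from cell import robot gives the robot as it stands.
- The arm moves only by the shell command python3 -m jog 'ROWS' [FORCE]. ROWS is JSON, a list of rows, each an object of numbers: "fingers": the closure, from 0 (fully open) to 1 (shut); "x", "y", "z": the shift along the tool's x, y, z in cm; "spin": the turn about the tool's x in degrees. A call has 1 to 5 rows; each row is the pose to reach, as a shift and turn from the pose commanded when the call began, along the tool's axes at that moment; what a row does not reach only later rows make up. A row lasts 1/8 s, in which the tool goes at most 62.5 mm and 10.7 degrees, less where a joint would pass 70% of its speed; a pose out of reach is approached as far as the arm can. A call with a gripper value outside its range is refused whole. The fingers move at their own pace and stop on an object; FORCE is the grip in N (left out, the last holds). Time passes only in rows, so rows that repeat a pose let the fingers close. It gives the time, the measured TCP pose, the force and the opening at its end, in the units of the state.
- robot.observe(): the state, without advancing time (a new reading comes with each control period).
- robot.read_camera(name): name is "scene" or "top" or "wrist"; returns a dict with "color" (384x512x3 uint8, red, green, blue), "mtx" (3x3 intrinsics, pixels), "view" (4x4, takes a point from world to camera coordinates); the wrist camera has in their place "T_tool_cam" (4x4, takes a point from camera to tool coordinates, whose origin is the TCP and whose axes are the tool frame's). Camera axes: x right, y down, z forward; pixel columns grow to the right and rows downward; lengths in m; the calibration is good to about 2 mm. A picture is of the moment at which its call begins: read the wrist's pose just before it. There is no depth.
- robot.hand_in(): hands the job in, once; it reports no verdict.
Trained networks look in a picture, given as the dict that the camera call returned (one of the last four; its "shot" number tells which), for a name from the list of things; names that differ only in an ending like _2 or _b are one class to them, and where a whole thing is asked for, a point or a joint stands for the part that bears it (a point fixed in the world has none). Each returns a list of dicts, best first, with "conf" (0 to 1); they miss things now and then, are a little off and sometimes report something else, mostly with a low value. They report only what shows in the picture. A call takes as long as a camera call. They do not tell look-alikes from the thing itself.
- robot.look_for(target, picture): "xy" ([column, row] in pixels, amid what is visible of it).
The state is a dict: "time": time; "qpos": joint angles; "qvel": joint speeds; "joint_efforts": joint torques, N m; "tool_pos": TCP position; "tool_rot": TCP orientation; "contact_force": force on the tool from outside, world axes, zero at the start; "torque": the same for the moment, N m; "opening": finger opening in m.
Only numpy, scipy, OpenCV 4.12 (cv2) and the standard library are available. Lean on these libraries where they do the work, as an engineer would, in place of code of your own. Each camera call takes 0.05 s, during which the arm holds its last target. There are 200 camera calls.

## Working session

There is one attempt and no reset: what is moved stays moved. The work goes in short steps, Python scripts to look and compute and a shell command to move; the robot and the scene stay as the last step left them, time stands still between calls to the robot, and variables do not carry over. Pictures are saved under pics/ and viewed, on a budget of 10 in all, crops included, one or two more only if the job needs it, and the job is handed in when it is done.

```bash
ls; mkdir -p pics
python3 - <<'E'
from cell import robot
import cv2,numpy as np
s=robot.observe(); print({k:np.round(v,3).tolist() for k,v in s.items()}, robot.pinch_z)
for c in ["scene","top"]:
    p=robot.read_camera(c); print(c,p["mtx"].tolist(),np.round(p["view"],4).tolist())
    cv2.imwrite(f"pics/{c}0.png",p["color"][:,:,::-1])
    for t in ["filter","spout","spout_tip","spout_grip","spout_outlet","outlet_place","block_hole","bowl","lever_grip","valve_axis","rolling_pin","cutter","jar"]:
        print(t,[(np.round(d["xy"]).tolist(),round(d["conf"],2)) for d in robot.look_for(t,p)][:4])
a=[cv2.imread(f"pics/{c}0.png") for c in["scene","top"]]
cv2.imwrite("pics/a.png",cv2.resize(np.vstack(a),None,fx=.78,fy=.78))
print(robot.read_camera("wrist")["T_tool_cam"].tolist())
print(robot.observe()["time"])
E
```

```text
pics
{'time': 0.0, 'qpos': [1.064, 0.343, 1.525, -0.0, 1.275, -0.146], 'qvel': [0.0, 0.002, -0.0, 0.001, 0.001, 0.0], 'joint_efforts': [-0.0, -43.123, -24.422, 0.072, 0.056, -0.0], 'tool_pos': [0.185, 0.491, 0.404], 'tool_rot': [3.005, 1.569, -2.068], 'contact_force': [0.552, -0.019, 0.244], 'torque': [0.052, -0.016, -0.049], 'opening': 0.092} 0.1592
scene [[364.30500777559087, 0.0, 253.26435887057875], [0.0, 364.30500777559087, 194.6003733547673], [0.0, 0.0, 1.0]] [[-0.0751, 0.9972, -0.0013, 0.0163], [0.8184, 0.061, -0.5714, -0.3572], [-0.5697, -0.044, -0.8207, 1.387], [0.0, 0.0, 0.0, 1.0]]
filter [([282.0, 253.0], 0.91)]
spout [([145.0, 172.0], 0.67)]
spout_tip [([152.0, 171.0], 0.69)]
spout_grip [([146.0, 172.0], 0.72)]
spout_outlet [([146.0, 171.0], 0.86)]
outlet_place [([283.0, 254.0], 0.94)]
block_hole [([131.0, 210.0], 0.57)]
bowl [([311.0, 200.0], 0.72), ([386.0, 195.0], 0.71), ([252.0, 213.0], 0.41)]
lever_grip [([255.0, 217.0], 0.46), ([129.0, 210.0], 0.41)]
valve_axis [([278.0, 255.0], 0.56)]
rolling_pin [([105.0, 258.0], 0.6)]
cutter [([221.0, 186.0], 0.74)]
jar [([405.0,
[... 542 characters left out ...]
utlet [([360.0, 192.0], 0.82)]
outlet_place [([238.0, 164.0], 0.74)]
block_hole [([377.0, 179.0], 0.77), ([363.0, 198.0], 0.66), ([211.0, 203.0], 0.41)]
bowl [([212.0, 205.0], 0.79), ([140.0, 222.0], 0.74)]
lever_grip [([258.0, 186.0], 0.72), ([238.0, 162.0], 0.44)]
valve_axis [([238.0, 159.0], 0.71), ([357.0, 197.0], 0.49)]
rolling_pin [([380.0, 140.0], 0.83)]
cutter []
jar [([132.0, 166.0], 0.61)]
[[-0.00030388041781139927, -0.268484823645151, 0.9632838663285719, 0.020096784407651835], [-0.0007886441520339627, -0.9632835468997353, -0.26848498340254445, 0.07282762305473112], [0.9999996428484819, -0.0008412755168610717, 8.09840206250389e-05, 0.0002640742561342835], [0.0, 0.0, 0.0, 1.0]]
1.45
```

View pics/a.png

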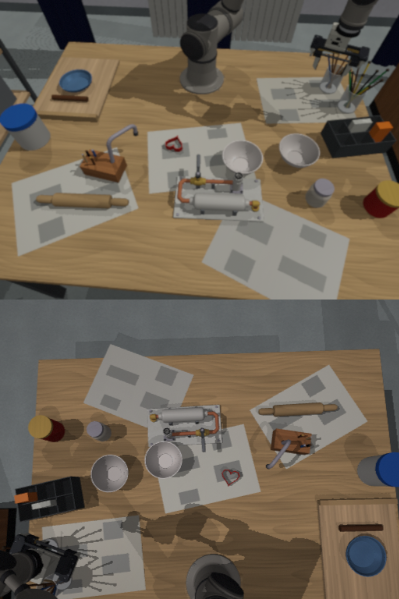

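```bash
cat > h.py <<'E'
import numpy as np,cv2
from cell import robot
from scipy.spatial.transform import Rotation as R
def cam(p,s=None):
    # returns K, camera rot (world<-cam), cam origin
    if "view" in p: V=np.array(p["view"]); T=np.linalg.inv(V)
    else:
        W=np.eye(4);W[:3,:3]=R.from_euler('xyz',s["tool_rot"]).as_matrix();W[:3,3]=s["tool_pos"]; T=W@np.array(p["T_tool_cam"])
    return np.array(p["mtx"]),T
def atz(c,uv,z):
    K,T=c; d=T[:3,:3]@np.linalg.inv(K)@np.array([uv[0],uv[1],1.]); return T[:3,3]+d*(z-T[2,3])/d[2]
def proj(c,X):
    K,T=c; X=np.atleast_2d(X); q=(X-T[:3,3])@T[:3,:3]@K.T; return q[:,:2]/q[:,2:]
def tri(obs):
    A=np.zeros((3,3));b=np.zeros(3)
    for c,uv in obs:
        K,T=c; d=T[:3,:3]@np.linalg.inv(K)@np.array([uv[0],uv[1],1.]); d/=np.linalg.norm(d); M=np.eye(3)-np.outer(d,d); A+=M;b+=M@T[:3,3]
    return np.linalg.solve(A,b)
E
python3 - <<'E'
from h import *
import pickle
s=cv2.imread("pics/scene0.png");t=cv2.imread("pics/top0.png")
def cr(im,x0,y0,w,h,f): return cv2.resize(im[y0:y0+h,x0:x0+w],None,fx=f,fy=f,interpolation=cv2.INTER_CUBIC)
# scene filter / block ; top filter / block   each 400x300 at 3x  (133x100)
a=np.hstack([cr(s,212,192,133,100,3),cr(s,90,142,133,100,3)])
b=np.hstack([cr(t,180,120,133,100,3),cr(t,310,120,133,100,3)])
cv2.imwrite("pics/b.png",np.vstack([a,b]))
S=robot.read_camera("scene");T=robot.read_camera("top");pickle.dump((cam(S),cam(T)),open("c.pkl","wb"))
c,d=cam(S),cam(T)
print("spout outl",atz(d,(360,200),.1),"bowl",atz(d,(212,205),.03),atz(c,(311,200),.03),"filter",atz(d,(236,161),.04),atz(c,(282,253),.04),'lever',atz(d,(258,186),.087),atz(c,(255,217),.087))
E
```

```text
spout outl [ 0.48333364 -0.26893742  0.1       ] bowl [0.48577485 0.17896659 0.03      ] [0.46281722 0.19183709 0.03      ] filter [0.62402778 0.09971317 0.04      ] [0.6481214  0.11006132 0.04      ] lever [0.53466573 0.0309548  0.087     ] [0.5691924  0.03137343 0.087     ]
```

View pics/b.png

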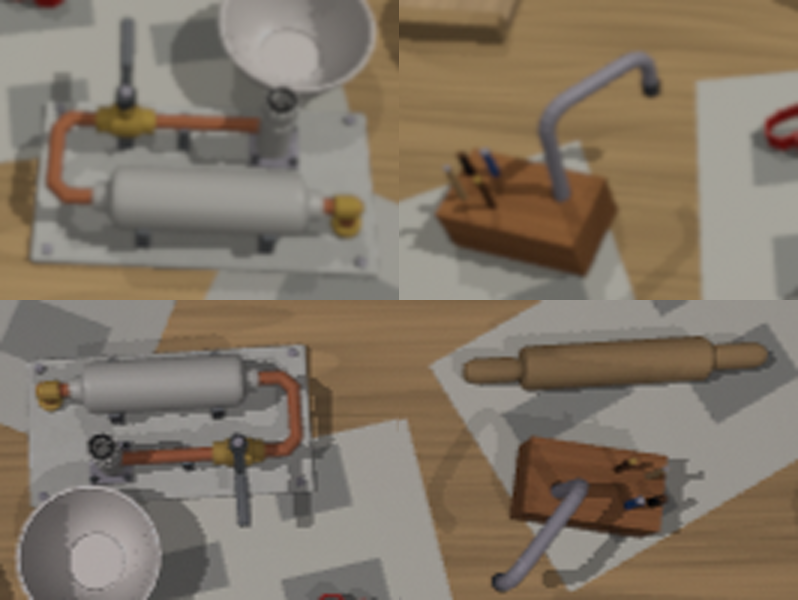

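Run:
```python
from h import *
import pickle
c,d=pickle.load(open("c.pkl","rb"))
def f(n,a,b):
    X=tri([(c,a),(d,b)]); print(n,X.round(4),(proj(c,X)[0]-a).round(1),(proj(d,X)[0]-b).round(1))
f("ring",(306,225),(213.7,168.7));f("pivot",(253.7,223.7),(259.3,168));f("levtip",(254.3,199.3),(261,194));f("spoutoutlet",(174,171.3),(344.3,214.3))
f("bend",(139.3,183.7),(368.3,183.3));f("base",(144,207.7),(362.7,183.3))
print(atz(d,(213.7,168.7),.1),atz(c,(306,225),.1),"base",atz(c,(144,207.7),.06),atz(d,(362.7,183.3),.06))
print("levpiv",atz(d,(259.3,168),.094),atz(c,(253.7,223.7),.094),"lt",atz(d,(261,194),.087),atz(c,(254.3,199.3),.087))
print("bowl",atz(d,(210,203.3),.062))
print("rim",atz(c,(212+296/3,192+30/3),.062))
print([atz(d,(180+x/3,120+(y-300)/3),.008).round(3) for x,y in[(37,360),(307,348),(313,490),(30,500)]])
print("blk",[atz(d,(310+(x-400)/3,120+(y-300)/3),.06).round(3) for x,y in[(530,437),(667,458),(655,535),(513,518)]])
```

```text
ring [0.5896 0.1659 0.0962] [-0.9  0. ] [-0.8  0. ]
pivot [0.59   0.0275 0.0861] [-0.7 -0. ] [-0.6  0.1]
levtip [0.5102 0.0238 0.0851] [-0.5 -0. ] [-0.4  0. ]
spoutoutlet [ 0.4417 -0.2169  0.1036] [-0.9 -0.1] [-0.9  0.1]
bend [ 0.5256 -0.2824  0.1486] [0.4 0. ] [ 0.4 -0.1]
base [ 0.5398 -0.293   0.051 ] [-0.5 -0.1] [-0.4  0.1]
[0.58886202 0.16306887 0.1       ] [0.59166704 0.16778748 0.1       ] base [ 0.5454261  -0.28790206  0.06      ] [ 0.53874209 -0.29175098  0.06      ]
levpiv [0.58851105 0.02566192 0.094     ] [0.59448884 0.0297219  0.094     ] lt [0.51007958 0.02249461 0.087     ] [0.51140455 0.02520554 0.087     ]
bowl [0.48818693 0.18053124 0.062     ]
rim [0.49182559 0.18634047 0.062     ]
[array([0.706, 0.246, 0.008]), array([ 0.711, -0.053,  0.008]), array([ 0.553, -0.054,  0.008]), array([0.55 , 0.254, 0.008])]
blk [array([ 0.595, -0.266,  0.06 ]), array([ 0.569, -0.405,  0.06 ]), array([ 0.49 , -0.387,  0.06 ]), array([ 0.511, -0.244,  0.06 ])]
```

```bash
cat >> h.py <<'E'
def W():
    s=robot.observe(); return np.array(s["tool_pos"]),R.from_euler('xyz',s["tool_rot"]).as_matrix(),s
def plan(target,jaw=None):
    "target TCP xyz world, jaw angle deg world -> tool shift in cm, spin deg (both signs choices)"
    p,M,s=W(); d=M.T@(np.array(target)-p)*100
    out=dict(x=d[0].round(2),y=d[1].round(2),z=d[2].round(2))
    a=np.degrees(np.arctan2(M[1,2],M[0,2]))
    if jaw is not None:
        e=(jaw-a+90)%180-90; out["spin"]=(-e).round(1)
    print(out,"jawnow",a.round(1),"pos",p.round(4),"q",np.round(s["qpos"],2).tolist(),"F",np.round(s["contact_force"],1),"op",round(s["opening"],4),"t",s["time"])
E
python3 - <<'E'
from h import *
p,M,s=W(); print(M.round(3))
plan([0.52,0.166,.404],53); plan([0.534,-0.286,.40],53)
E
```

```text
[[ 0.    -0.936  0.353]
 [ 0.     0.353  0.936]
 [-1.     0.     0.   ]]
{'x': np.float64(0.07), 'y': np.float64(-42.8), 'z': np.float64(-18.61), 'spin': np.float64(16.3)} jawnow 69.3 pos [0.1853 0.4912 0.4047] q [1.06, 0.34, 1.52, 0.0, 1.28, -0.15] F [-0.3 -0.1  0.5] op 0.092 t 1.55
{'x': np.float64(0.47), 'y': np.float64(-60.06), 'z': np.float64(-60.41), 'spin': np.float64(16.3)} jawnow 69.3 pos [0.1853 0.4912 0.4047] q [1.06, 0.34, 1.52, 0.0, 1.28, -0.15] F [-0.3 -0.1  0.5] op 0.092 t 1.55
```

```bash
python3 -m jog '[{"y":-5.5,"z":-2},{"y":-11,"z":-4},{"y":-17,"z":-5.5,"spin":5},{"y":-23,"z":-7.5,"spin":10},{"y":-28,"z":-9,"spin":16}]' 60; python3 -c "
from h import *
plan([0.585,0.16,.404],53)"
```

```text
{'x': np.float64(0.07), 'y': np.float64(-49.09), 'z': np.float64(-16.88), 'spin': np.float64(16.3)} jawnow 69.3 pos [0.1853 0.4912 0.4047] q [1.06, 0.34, 1.52, 0.0, 1.28, -0.15] F [-0.3 -0.1  0.5] op 0.092 t 1.55$[0]: bad value
```

```bash
python3 -m jog '[{"fingers":0,"x":0,"y":-5.5,"z":-2,"spin":0},{"fingers":0,"x":0,"y":-11,"z":-4,"spin":0},{"fingers":0,"x":0,"y":-17,"z":-5.5,"spin":5},{"fingers":0,"x":0,"y":-23,"z":-7.5,"spin":10},{"fingers":0,"x":0,"y":-28,"z":-9,"spin":16}]' 60; python3 -c "
from h import *
plan([0.585,0.16,.404],53)"
```

```text
time: 2.17
tool_pos: [0.417, 0.3065, 0.4049]
tool_rot: [-0.351, 1.57, 0.576]
contact_force: [0.8, 0.6, 0.3]
opening: 0.0916
{'x': np.float64(0.09), 'y': np.float64(-22.23), 'z': np.float64(-1.63), 'spin': np.float64(0.1)} jawnow 53.1 pos [0.417  0.3065 0.4049] q [0.49, 0.33, 1.54, 0.0, 1.27, -0.44] F [0.8 0.6 0.3] op 0.0916 t 2.175
```

Every row needs all keys; spin sign as expected. Continue to above the outlet and look.

```bash
python3 -m jog '[{"fingers":0,"x":0,"y":-6,"z":-0.5,"spin":0},{"fingers":0,"x":0,"y":-12,"z":-1,"spin":0},{"fingers":0,"x":0,"y":-18,"z":-1.5,"spin":0},{"fingers":0,"x":0,"y":-22.2,"z":-1.6,"spin":0},{"fingers":0,"x":0,"y":-22.2,"z":-1.6,"spin":0}]' 60
python3 - <<'E'
from h import *
import pickle
p,M,s=W(); P=robot.read_camera("wrist"); c=cam(P,s); pickle.dump(c,open("w1.pkl","wb"))
cv2.imwrite("pics/w1.png",P["color"][:,:,::-1])
print(p,P["mtx"][0][0])
E
```

```text
time: 2.8
tool_pos: [0.5859, 0.1604, 0.4039]
tool_rot: [-2.795, 1.57, -1.868]
contact_force: [-0.2, 1.1, 1.3]
opening: 0.092
[0.58585897 0.16041852 0.40392386] 341.23415233926517
```

View pics/w1.png

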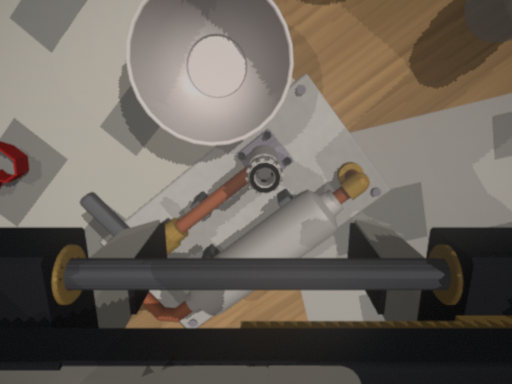

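Run:
```python
from h import *
import pickle
c=pickle.load(open("w1.pkl","rb")); im=cv2.imread("pics/w1.png"); g=cv2.cvtColor(im,cv2.COLOR_BGR2GRAY)
roi=g[148:200,238:292]
m=(roi<70).astype(np.uint8); n,l,st,ce=cv2.connectedComponentsWithStats(m); 
for i in range(1,n):
    if st[i,4]>40:
        cs,_=cv2.findContours((l==i).astype(np.uint8),cv2.RETR_EXTERNAL,cv2.CHAIN_APPROX_NONE)
        (x,y),r=cv2.minEnclosingCircle(cs[0]); print(st[i],(x+238,y+148),r,atz(c,(x+238,y+148),.1))
print("\n".join("".join("%4d"%v for v in r[::2]) for r in roi[::2]))
print("bowl",atz(c,(211,62),.062),"lever end",atz(c,(87,200),.087),"lever",atz(c,(125,236),.087))
print("screws",[atz(c,q,.009).round(4) for q in [(300,90),(376,191),(193,322)]])
```

```text
[ 12  15  30  29 302] (264.2096767425537, 177.59677505493164) 14.876367568969727 [0.58855127 0.16624672 0.1       ]
[40 42 10 10 66] (281.5, 194.5) 5.700977325439453 [0.60974646 0.16922809 0.1       ]
 147 144 120 107 118 118 120 113  89  88  97 101 105 108 109 109 110 110 119 133 131 132 132 133 162 165 166
 145 116 107 117 118 119 117  90  88  95  99 101 104 106 108 109 110 110 111 128 131 133 130 128 145 161 165
 103  81  87 113 120 116  93  87  91  94  98 102 106 109 110 109 110 110 110 117 120 129 132 130 131 149 164
  87  69  69  80 108  89  84  86  90  99 115 129 133 147 146 134 120 111 111 111 116 118 119 128 130 132 157
  80  71  69  70  82  87  86  89 110 141 139 113 105 108 111 109 129 135 122 111 114 117 115 121 112 121 138
  90  73  69  72  80  86  88 114 115  92  95 119 132 118 105  95 116 114 140 123 114 116 114  96  65  70 104
 110  93  88  87  88  87 113 102 101  87 100 146 160 140 123 125 158 148 117 118 114 116  94  69  65  66  73
 111 111  95  91  91  91 109 117 152 124 140 145 143 139 132 151 164 156 114  92 107 116  90  75  67  67  79
 111 112 106  90  93  93  9
[... 1470 characters left out ...]
 161 149 108  66  74 136 147
 106  96  96  99 134 146 147 147 144 118 122  89 104  92  91 107 146 162 161 161 125  74  61  62  68  86 138
  98  96 111 133 144 146 146 147 147 145 149 140 159 161 160 162 164 162 161 131  66  62  62  62  65  71  87
  95 113 143 145 145 146 145 146 147 148 154 162 163 163 163 163 164 161 121 112  62  62  62  60  69  75  64
  95 130 145 146 146 145 146 145 148 163 163 163 163 163 164 162 148 145 115 110  65  62  63  74  92  95  73
bowl [0.48324582 0.18652651 0.062     ] lever end [0.51101829 0.0225558  0.087     ] lever [0.55809781 0.02596355 0.087     ]
screws [array([0.5542, 0.2413, 0.009 ]), array([0.6977, 0.2469, 0.009 ]), array([ 0.7065, -0.0328,  0.009 ])]
```

```bash
python3 -c "
from h import *
plan([0.533,-0.285,.404],53)"
```

```text
{'x': np.float64(0.0), 'y': np.float64(-22.63), 'z': np.float64(-38.87), 'spin': np.float64(0.2)} jawnow 53.2 pos [0.5847 0.1618 0.404 ] q [0.14, 0.49, 1.29, 0.0, 1.36, -0.78] F [0.2 1.2 0.3] op 0.0917 t 2.85
```

```bash
python3 -m jog '[{"fingers":0,"x":0,"y":-3,"z":-5.2,"spin":0},{"fingers":0,"x":0,"y":-6,"z":-10.4,"spin":0},{"fingers":0,"x":0,"y":-9,"z":-15.6,"spin":0},{"fingers":0,"x":0,"y":-12.1,"z":-20.8,"spin":0},{"fingers":0,"x":0,"y":-15.1,"z":-26,"spin":0}]' 60; python3 -m jog '[{"fingers":0,"x":0,"y":-3,"z":-5.2,"spin":0},{"fingers":0,"x":0,"y":-6,"z":-10.4,"spin":0},{"fingers":0,"x":0,"y":-7.5,"z":-12.9,"spin":0},{"fingers":0,"x":0,"y":-7.5,"z":-12.9,"spin":0},{"fingers":0,"x":0,"y":-7.5,"z":-12.9,"spin":0}]' 60
python3 - <<'E'
from h import *
import pickle
p,M,s=W(); P=robot.read_camera("wrist"); c=cam(P,s); pickle.dump(c,open("w2.pkl","wb"))
cv2.imwrite("pics/w2.png",P["color"][:,:,::-1])
plan([0.533,-0.285,.404],53)
E
```

```text
time: 3.48
tool_pos: [0.5491, -0.1362, 0.4051]
tool_rot: [-0.286, 1.57, 0.647]
contact_force: [0.4, -1.2, -0.5]
opening: 0.0917
time: 4.1
tool_pos: [0.5332, -0.2825, 0.4048]
tool_rot: [0.713, 1.57, 1.645]
contact_force: [0.0, 0.3, 0.1]
opening: 0.0917
{'x': np.float64(0.09), 'y': np.float64(-0.14), 'z': np.float64(-0.23), 'spin': np.float64(0.4)} jawnow 53.4 pos [ 0.5333 -0.2823  0.4049] q [-0.61, 0.49, 1.29, 0.0, 1.36, -1.55] F [ 0.2  0.7 -0.4] op 0.092 t 4.15
```

View pics/w2.png

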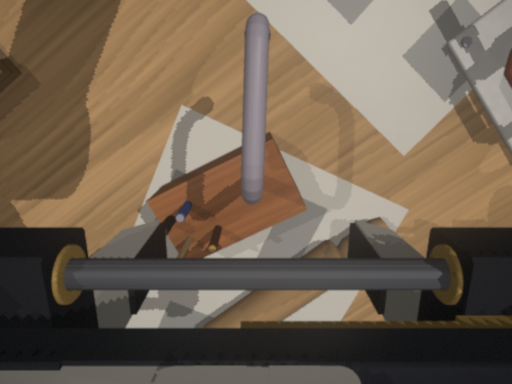

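Run:
```python
from h import *
import pickle
c=pickle.load(open("w2.pkl","rb")); im=cv2.imread("pics/w2.png")
hsv=cv2.cvtColor(im,cv2.COLOR_BGR2HSV)
g=im.astype(int)
for r in range(20,216,15):
    row=g[r,225:290]; m=(row[:,0]>row[:,2]-2)&(row.sum(1)>150)
    x=np.where(m)[0]+225; print(r,x.min() if len(x) else None,x.max() if len(x) else None,len(x))
a=atz(c,(252,175),.168);b=atz(c,(258.5,30),.157); print(a,b,np.degrees(np.arctan2(*(b-a)[[1,0]])))
for z in (.13,.15,.17): print(z,atz(c,(252,193),z))
print(c[1][:3,3])
```

```text
20 261 264 2
35 None None 0
50 None None 0
65 None None 0
80 None None 0
95 None None 0
110 None None 0
125 None None 0
140 None None 0
155 None None 0
170 None None 0
185 None None 0
200 None None 0
215 None None 0
[ 0.51521299 -0.27282882  0.168     ] [ 0.44631788 -0.21636949  0.157     ] 140.66548743916346
0.13 [ 0.53386021 -0.28740964  0.13      ]
0.15 [ 0.52921465 -0.28360991  0.15      ]
0.17 [ 0.52456909 -0.27981018  0.17      ]
[ 0.47469321 -0.23901536  0.38472491]
```

```bash
python3 -c "
from h import *
plan([0.5316,-0.2865,.294],50.7)"
```

```text
{'x': np.float64(11.09), 'y': np.float64(-0.12), 'z': np.float64(-0.44), 'spin': np.float64(2.7)} jawnow 53.4 pos [ 0.5333 -0.2823  0.4049] q [-0.61, 0.49, 1.29, 0.0, 1.36, -1.55] F [ 0.2  0.7 -0.4] op 0.092 t 4.15
```

```bash
python3 -m jog '[{"fingers":0,"x":3.5,"y":0,"z":-0.3,"spin":2.7},{"fingers":0,"x":7.5,"y":-0.1,"z":-0.3,"spin":2.7},{"fingers":0,"x":11.1,"y":-0.1,"z":-0.3,"spin":2.7},{"fingers":0,"x":11.1,"y":-0.1,"z":-0.3,"spin":2.7}]' 60
python3 - <<'E'
from h import *
plan([0.5316,-0.2865,.294],50.7)
S=robot.read_camera("scene");P=robot.read_camera("wrist")
a=cv2.resize(S["color"][110:260,70:270,::-1],(800,600),interpolation=cv2.INTER_CUBIC)
a=cv2.resize(a,(480,360))
b=cv2.resize(P["color"][:,:,::-1],(320,240)); b=cv2.copyMakeBorder(b,0,120,0,0,cv2.BORDER_CONSTANT)
cv2.imwrite("pics/g1.png",np.hstack([a,b]))
E
```

```text
time: 4.65
tool_pos: [0.5318, -0.2852, 0.2914]
tool_rot: [1.585, 1.565, 2.471]
contact_force: [0.5, 0.3, -0.7]
opening: 0.092
{'x': np.float64(-0.26), 'y': np.float64(-0.07), 'z': np.float64(-0.11), 'spin': np.float64(0.0)} jawnow 50.7 pos [ 0.5318 -0.2852  0.2914] q [-0.62, 0.59, 1.45, 0.0, 1.11, -1.51] F [ 0.5  0.3 -0.7] op 0.092 t 4.65
```

View pics/g1.png

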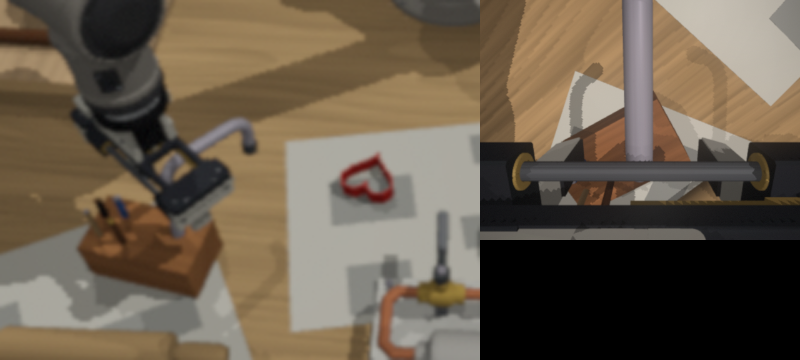

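```bash
python3 -m jog '[{"fingers":0,"x":-0.3,"y":0,"z":0,"spin":0},{"fingers":1,"x":-0.3,"y":0,"z":0,"spin":0},{"fingers":1,"x":-0.3,"y":0,"z":0,"spin":0},{"fingers":1,"x":-0.3,"y":0,"z":0,"spin":0},{"fingers":1,"x":-0.3,"y":0,"z":0,"spin":0}]' 20;python3 -m jog '[{"fingers":1,"x":0,"y":0,"z":0,"spin":0},{"fingers":1,"x":0,"y":0,"z":0,"spin":0},{"fingers":1,"x":0,"y":0,"z":0,"spin":0}]' 20
```

```text
time: 5.38
tool_pos: [0.5319, -0.2873, 0.2967]
tool_rot: [0.9, 1.571, 1.783]
contact_force: [-0.0, -0.1, -1.3]
opening: 0.0562
time: 5.75
tool_pos: [0.532, -0.2872, 0.2967]
tool_rot: [1.143, 1.571, 2.026]
contact_force: [0.2, 0.1, 0.6]
opening: 0.0266
```

```bash
python3 -m jog '[{"fingers":1,"x":0,"y":0,"z":0,"spin":0},{"fingers":1,"x":0,"y":0,"z":0,"spin":0},{"fingers":1,"x":0,"y":0,"z":0,"spin":0}]' 20; python3 -m jog '[{"fingers":1,"x":0,"y":-0.3,"z":0,"spin":0},{"fingers":1,"x":0,"y":-0.6,"z":0,"spin":0},{"fingers":1,"x":0,"y":-0.9,"z":0,"spin":0},{"fingers":1,"x":0,"y":-0.9,"z":0,"spin":0}]' 20
python3 - <<'E'
from h import *
plan([0.5316,-0.2865,.294],50.7)
S=robot.read_camera("scene");P=robot.read_camera("wrist")
a=cv2.resize(S["color"][110:260,70:270,::-1],(480,360),interpolation=cv2.INTER_CUBIC)
b=cv2.resize(P["color"][:,:,::-1],(320,240)); b=cv2.copyMakeBorder(b,0,120,0,0,cv2.BORDER_CONSTANT)
cv2.imwrite("pics/g2.png",np.hstack([a,b]))
E
```

```text
time: 6.12
tool_pos: [0.532, -0.2872, 0.2967]
tool_rot: [-0.203, 1.571, 0.681]
contact_force: [0.4, 0.2, 0.0]
opening: 0.0145
time: 6.62
tool_pos: [0.5392, -0.2932, 0.297]
tool_rot: [-1.45, 1.57, -0.566]
contact_force: [-0.7, 1.2, 4.8]
opening: 0.0145
{'x': np.float64(0.3), 'y': np.float64(1.01), 'z': np.float64(0.04), 'spin': np.float64(-0.1)} jawnow 50.6 pos [ 0.5392 -0.2932  0.297 ] q [-0.62, 0.6, 1.41, 0.0, 1.13, -1.51] F [-0.7  1.2  4.8] op 0.0145 t 6.625
```

```bash
python3 -m jog '[{"fingers":1,"x":0,"y":-0.2,"z":0,"spin":0},{"fingers":1,"x":0,"y":-0.2,"z":0,"spin":0}]' 20; python3 -m jog '[{"fingers":1,"x":0,"y":-0.2,"z":0,"spin":0},{"fingers":1,"x":0,"y":-0.2,"z":0,"spin":0}]' 20; python3 -m jog '[{"fingers":1,"x":0,"y":-0.2,"z":0,"spin":0},{"fingers":1,"x":0,"y":-0.2,"z":0,"spin":0}]' 20
python3 - <<'E'
from h import *
plan([0.5316,-0.2865,.294],50.7)
S=robot.read_camera("scene");T=robot.read_camera("top")
a=cv2.resize(S["color"][120:220,90:190,::-1],(400,400),interpolation=cv2.INTER_CUBIC)
b=cv2.resize(T["color"][140:240,310:410,::-1],(400,400),interpolation=cv2.INTER_CUBIC)
cv2.imwrite("pics/g3.png",np.hstack([a,b]))
E
```

```text
time: 6.98
tool_pos: [0.5405, -0.2943, 0.297]
tool_rot: [-1.392, 1.57, -0.509]
contact_force: [-1.2, 2.4, 5.1]
opening: 0.0144
time: 7.22
tool_pos: [0.5421, -0.2955, 0.297]
tool_rot: [-1.26, 1.57, -0.376]
contact_force: [-0.7, 1.6, 4.8]
opening: 0.0144
time: 7.48
tool_pos: [0.5435, -0.2967, 0.297]
tool_rot: [0.699, 1.571, 1.582]
contact_force: [-3.0, 2.4, 6.2]
opening: 0.0144
{'x': np.float64(0.3), 'y': np.float64(1.57), 'z': np.float64(0.03), 'spin': np.float64(-0.1)} jawnow 50.6 pos [ 0.5435 -0.2967  0.297 ] q [-0.62, 0.61, 1.39, 0.0, 1.14, -1.51] F [-3.   2.4  6.2] op 0.0144 t 7.475
```

View pics/g3.png

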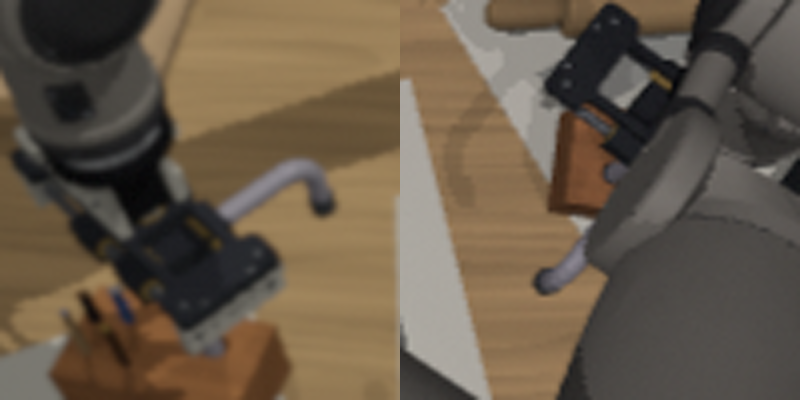

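Run:
```python
from h import *
import pickle
c,d=pickle.load(open("c.pkl","rb"))
for a,b in [((174,171.3),(344.3,214.3)),((170.5,171.2),(346.3,210.8))]:
    X=tri([(c,a),(d,b)]); print(X.round(4),(proj(c,X)[0]-a).round(1))
g=np.array([.5435,-.2967]); u=np.array([np.cos(np.radians(140.7)),np.sin(np.radians(140.7))])
print((X[:2]-g)@u)
```

```text
[ 0.4417 -0.2169  0.1036] [-0.9 -0.1]
[ 0.4512 -0.2218  0.1153] [-0.5 -0.1]
0.11887009633441625
```

```bash
python3 -m jog '[{"fingers":1,"x":0,"y":0,"z":0,"spin":0},{"fingers":1,"x":-1,"y":0,"z":0,"spin":0},{"fingers":1,"x":-3.5,"y":0,"z":0,"spin":0},{"fingers":1,"x":-7.5,"y":0,"z":0,"spin":0},{"fingers":1,"x":-12,"y":0,"z":0,"spin":0}]' 60; python3 -c "
from h import *
plan([0.5885,0.166,.417],80)"
```

```text
time: 8.2
tool_pos: [0.5435, -0.2969, 0.4174]
tool_rot: [1.784, 1.57, 2.668]
contact_force: [1.0, -0.3, -1.0]
opening: 0.0141
{'x': np.float64(0.06), 'y': np.float64(25.89), 'z': np.float64(38.63), 'spin': np.float64(-29.4)} jawnow 50.6 pos [ 0.5435 -0.2969  0.4174] q [-0.62, 0.51, 1.22, -0.0, 1.41, -1.51] F [ 1.  -0.3 -1. ] op 0.0141 t 8.2
```

```bash
python3 -m jog '[{"fingers":1,"x":0,"y":1.3,"z":2,"spin":0},{"fingers":1,"x":0,"y":4,"z":6,"spin":0},{"fingers":1,"x":0,"y":7,"z":10.5,"spin":0},{"fingers":1,"x":0,"y":10,"z":15,"spin":-4},{"fingers":1,"x":0,"y":13,"z":19.4,"spin":-8}]' 60; python3 -c "
from h import *
plan([0.5885,0.166,.417],80)"
```

```text
time: 8.82
tool_pos: [0.5658, -0.062, 0.4156]
tool_rot: [1.786, 1.569, 2.812]
contact_force: [0.1, -0.3, -1.5]
opening: 0.0143
{'x': np.float64(-0.13), 'y': np.float64(9.89), 'z': np.float64(20.67), 'spin': np.float64(-21.2)} jawnow 58.8 pos [ 0.5658 -0.062   0.4156] q [-0.24, 0.42, 1.38, 0.0, 1.35, -1.27] F [ 0.1 -0.3 -1.5] op 0.0143 t 8.825
```

```bash
python3 -m jog '[{"fingers":1,"x":0,"y":2.1,"z":4.5,"spin":-5},{"fingers":1,"x":0,"y":4.3,"z":9,"spin":-10},{"fingers":1,"x":0,"y":6.5,"z":13.5,"spin":-15},{"fingers":1,"x":0,"y":8.5,"z":17.5,"spin":-21},{"fingers":1,"x":0,"y":9.8,"z":20.4,"spin":-21}]' 60; python3 -m jog '[{"fingers":1,"x":0,"y":0,"z":0,"spin":0},{"fingers":1,"x":0,"y":0,"z":0,"spin":0}]' 60
python3 - <<'E'
from h import *
plan([0.5885,0.166,.417],80)
S=robot.read_camera("scene");T=robot.read_camera("top")
cv2.imwrite("pics/s4.png",S["color"][:,:,::-1]);cv2.imwrite("pics/t4.png",T["color"][:,:,::-1])
a=cv2.resize(S["color"][130:260,245:345,::-1],(400,520),interpolation=cv2.INTER_CUBIC)
b=cv2.resize(T["color"][110:240,170:270,::-1],(400,520),interpolation=cv2.INTER_CUBIC)
cv2.imwrite("pics/g4.png",np.hstack([a,b]))
E
```

```text
time: 9.45
tool_pos: [0.5881, 0.1635, 0.4155]
tool_rot: [1.766, 1.569, -3.125]
contact_force: [0.0, -0.3, -1.8]
opening: 0.0143
time: 9.7
tool_pos: [0.5884, 0.1608, 0.4159]
tool_rot: [2.156, 1.569, -2.737]
contact_force: [0.8, -0.7, -1.3]
opening: 0.014
{'x': np.float64(-0.12), 'y': np.float64(0.08), 'z': np.float64(0.51), 'spin': np.float64(-0.4)} jawnow 79.6 pos [0.5884 0.1608 0.4159] q [0.14, 0.49, 1.25, -0.0, 1.4, -1.25] F [ 0.8 -0.7 -1.3] op 0.014 t 9.7
```

View pics/g4.png

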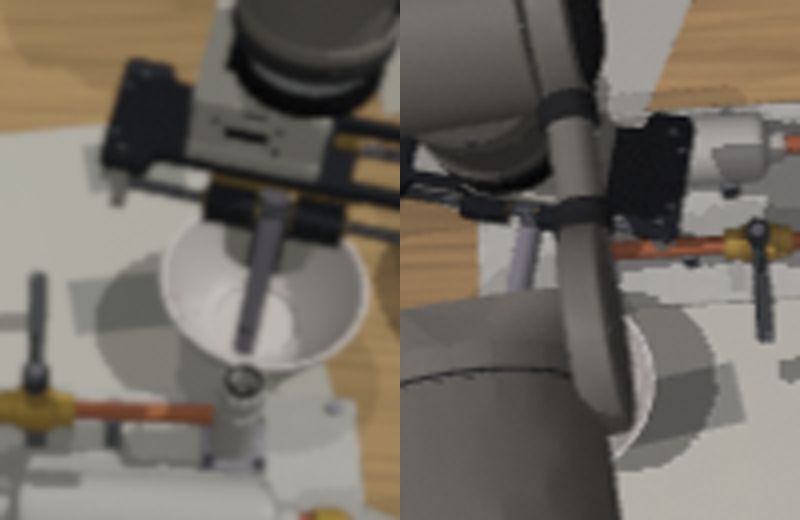

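Run:
```python
from h import *
import pickle
c,d=pickle.load(open("c.pkl","rb"))
g=np.array([.5884,.1608])
for z in(.13,.136,.18,.22): print(z,proj(c,[*g,z]).round(1),proj(d,[*g,z]).round(1))
print("obs tip",(245+245/4,130+348/4),"upper",(245+270/4,130+240/4),(245+275/4,130+212/4))
print("ring",proj(c,[.5885,.1662,.1]))
im=cv2.imread("pics/s4.png").astype(int)
for r in range(183,220,4): print(r," ".join(str(v) for v in im[r,298:322].sum(1)//3))
```

```text
0.13 [[304.6 217.9]] [[213.1 166.8]]
0.136 [[304.9 216.7]] [[212.8 166.4]]
0.18 [[307.  207.3]] [[210.5 163.3]]
0.22 [[309.  198.2]] [[208.3 160.1]]
obs tip (306.25, 217.0) upper (312.5, 190.0) (313.75, 183.0)
ring [[305.38816258 223.92299721]]
183 19 17 19 19 20 19 18 19 22 26 39 52 48 49 51 52 55 54 52 49 42 35 34 31
187 147 141 128 100 81 73 68 61 51 43 39 54 70 76 77 75 70 55 36 31 23 18 19 18
191 156 153 140 107 90 88 88 86 81 63 55 67 73 74 72 67 56 58 79 85 83 81 79 78
195 163 163 162 159 149 131 108 89 70 55 67 72 74 73 69 59 57 74 86 88 88 89 93 103
199 172 173 175 175 174 171 168 160 134 93 75 75 74 79 101 127 135 136 128 123 123 123 122 121
203 185 188 186 180 176 175 173 154 106 76 74 74 81 113 145 154 152 153 151 142 131 127 126 125
207 182 178 181 183 183 179 159 109 76 75 76 86 121 160 179 183 183 181 170 145 126 126 128 127
211 183 182 183 183 181 163 113 71 69 72 82 112 152 177 182 183 183 182 181 169 139 124 126 126
215 180 182 182 180 166 128 86 73 74 84 115 155 177 183 183 183 183 179 170 159 152 140 127 122
219 109 127 145 162 169 167 159 152 151 155 164 173 173 170 167 166 164 159 154 148 137 129 129 130
```

```bash
python3 -m jog '[{"fingers":1,"x":0.5,"y":0.1,"z":0.3,"spin":0},{"fingers":1,"x":1.5,"y":0.1,"z":0.5,"spin":0},{"fingers":1,"x":2.4,"y":0.1,"z":0.5,"spin":0},{"fingers":1,"x":2.4,"y":0.1,"z":0.5,"spin":0}]' 60
python3 - <<'E'
from h import *
import pickle
plan([0.5885,0.166,.39],80)
p,M,s=W()
S=robot.read_camera("scene"); im=S["color"][:,:,::-1]
cv2.imwrite("pics/s5.png",im); c,d=pickle.load(open("c.pkl","rb"))
print("pred tip",proj(c,[p[0],p[1],p[2]-.282]),"ring",proj(c,[.5885,.1662,.1]))
g=im.astype(int).sum(2)//3
for r in range(198,236): print(r," ".join("%3d"%v for v in g[r,294:320]))
E
```

```text
time: 10.3
tool_pos: [0.5884, 0.1659, 0.3914]
tool_rot: [1.891, 1.568, -3.003]
contact_force: [-0.5, 0.4, -1.4]
opening: 0.014
{'x': np.float64(0.14), 'y': np.float64(-0.0), 'z': np.float64(0.02), 'spin': np.float64(-0.4)} jawnow 79.6 pos [0.5884 0.1659 0.3914] q [0.15, 0.51, 1.29, 0.0, 1.34, -1.24] F [-0.5  0.4 -1.4] op 0.014 t 10.3
pred tip [[305.67388312 222.08355268]] ring [[305.38816258 223.92299721]]
198 166 167 168 169 169 169 168 154 118  93  88  88  86  77  58  57  69  73  74  71  63  51  63  82  87  85
199 168 169 170 170 171 173 173 164 137 107  91  88  85  74  56  60  70  74  73  71  61  53  70  85  88  88
200 170 170 171 173 176 178 179 175 162 137 111  93  83  68  54  64  72  73  73  69  59  56  75  86  88  88
201 171 172 173 176 179 183 184 183 176 161 139 112  89  68  56  66  73  73  72  66  56  60  79  87  87  89
202 171 173 175 178 182 187 188 186 178 164 155 142 124  99  70  69  73  74  71  64  54  65  83  88  88  90
203 173 174 177 181 185 188 186 180 176 175 175 172 164 142  95  73  74  74  72  70  69  76  88  93  96 101
204 177 178 181 185 187 185 179 176 179 18
[... 2713 characters left out ...]
  85 102 118 122 136 146 148 149 150 152 152 151 150
230  93  94  93  94  94  92  86  88 101 109 104 111 118 115 117 119 120 137 148 150 150 150 150 150 150 149
231  81  80  81  82  87  89  85  86  92  98 100 107 110 105 106 110 122 141 149 149 149 149 149 149 149 149
232  74  73  74  76  80  84  86  87  88  89  91  94  96  96 101 113 129 143 149 149 149 149 149 149 149 150
233  72  72  73  74  77  82  87  88  88  88  89  90  93 101 111 118 128 142 148 149 149 148 149 149 149 150
234  67  66  67  71  75  81  85  87  90  94  99 100 105 116 120 114 115 134 147 149 149 149 149 150 150 151
235  69  65  64  67  74  81  84  87  91 101 114 115 114 116 114 109 111 132 146 149 149 149 149 150 151 151
```

Run:
```python
import cv2
im=cv2.imread("pics/s5.png")[196:236,286:326]
im=cv2.convertScaleAbs(im,alpha=1.8,beta=-40)
cv2.imwrite("pics/g5.png",cv2.resize(im,(600,600),interpolation=cv2.INTER_CUBIC))
```

```text
(no output)
```

View pics/g5.png

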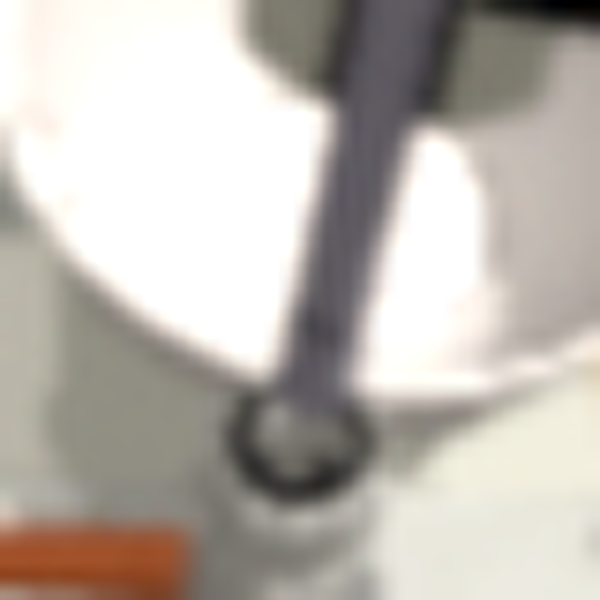

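```bash
python3 -m jog '[{"fingers":1,"x":0,"y":-0.4,"z":0,"spin":0},{"fingers":1,"x":0.4,"y":-0.4,"z":0,"spin":0},{"fingers":1,"x":0.7,"y":-0.4,"z":0,"spin":0},{"fingers":1,"x":0.7,"y":-0.4,"z":0,"spin":0}]' 60
python3 - <<'E'
from h import *
import pickle
plan([0.5885,0.166,.382],80)
S=robot.read_camera("scene"); im=np.ascontiguousarray(S["color"][:,:,::-1])
cv2.imwrite("pics/s6.png",im)
im=cv2.convertScaleAbs(im[196:236,286:326],alpha=1.8,beta=-40)
cv2.imwrite("pics/g6.png",cv2.resize(im,(600,600),interpolation=cv2.INTER_CUBIC))
E
python3 -m jog '[{"fingers":1,"x":0.1,"y":0,"z":0,"spin":0},{"fingers":1,"x":0.2,"y":0,"z":0,"spin":0},{"fingers":1,"x":0.2,"y":0,"z":0,"spin":0}]' 60
```

```text
time: 10.85
tool_pos: [0.5924, 0.1652, 0.3853]
tool_rot: [1.772, 1.57, -3.122]
contact_force: [0.0, -0.0, -1.8]
opening: 0.0139
{'x': np.float64(0.33), 'y': np.float64(0.4), 'z': np.float64(0.0), 'spin': np.float64(-0.4)} jawnow 79.6 pos [0.5924 0.1652 0.3853] q [0.15, 0.52, 1.29, 0.0, 1.33, -1.24] F [ 0.  -0.  -1.8] op 0.0139 t 10.85
time: 11.28
tool_pos: [0.5925, 0.1653, 0.3837]
tool_rot: [1.241, 1.571, 2.631]
contact_force: [0.5, 0.1, -1.6]
opening: 0.0141
```

View pics/g6.png

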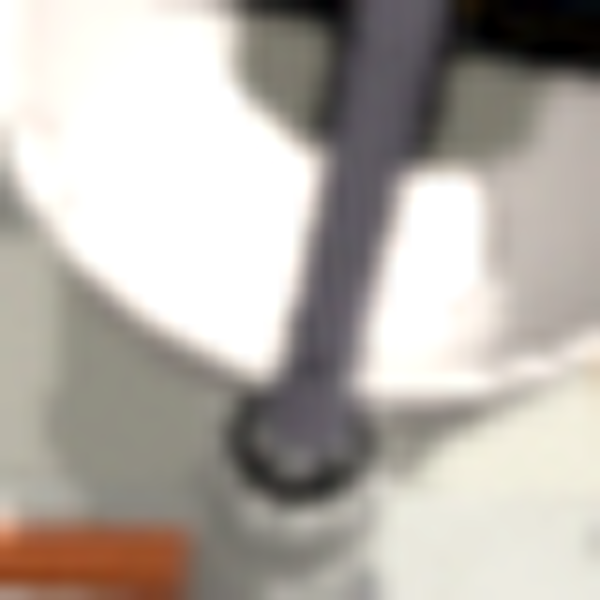

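```bash
for i in 1; do python3 -m jog '[{"fingers":1,"x":0,"y":-0.15,"z":-0.1,"spin":0},{"fingers":1,"x":0,"y":-0.15,"z":-0.1,"spin":0}]' 60; done; python3 -m jog '[{"fingers":1,"x":0.1,"y":0,"z":0,"spin":0},{"fingers":1,"x":0.2,"y":0,"z":0,"spin":0},{"fingers":1,"x":0.2,"y":0,"z":0,"spin":0}]' 60;  python3 -m jog '[{"fingers":1,"x":0.1,"y":0,"z":0,"spin":0},{"fingers":1,"x":0.2,"y":0,"z":0,"spin":0},{"fingers":1,"x":0.2,"y":0,"z":0,"spin":0}]' 60
```

```text
time: 11.52
tool_pos: [0.5939, 0.1638, 0.3838]
tool_rot: [-1.161, 1.571, 0.229]
contact_force: [-0.6, 0.2, -0.7]
opening: 0.0145
time: 11.9
tool_pos: [0.5938, 0.164, 0.3816]
tool_rot: [1.478, 1.571, 2.867]
contact_force: [-0.3, 0.3, -1.1]
opening: 0.0137
time: 12.28
tool_pos: [0.5938, 0.164, 0.3796]
tool_rot: [1.322, 1.571, 2.712]
contact_force: [0.6, 0.1, -1.3]
opening: 0.0138
```

```bash
python3 -m jog '[{"fingers":1,"x":0.1,"y":0,"z":0,"spin":0},{"fingers":1,"x":0.2,"y":0,"z":0,"spin":0},{"fingers":1,"x":0.2,"y":0,"z":0,"spin":0}]' 60;  python3 -m jog '[{"fingers":1,"x":0.1,"y":0,"z":0,"spin":0},{"fingers":1,"x":0.15,"y":0,"z":0,"spin":0},{"fingers":1,"x":0.15,"y":0,"z":0,"spin":0}]' 60
```

```text
time: 12.65
tool_pos: [0.5938, 0.164, 0.3779]
tool_rot: [-0.919, 1.571, 0.471]
contact_force: [-0.8, 0.6, 0.2]
opening: 0.0137
time: 13.02
tool_pos: [0.5938, 0.164, 0.3777]
tool_rot: [-1.229, 1.569, 0.161]
contact_force: [-0.9, -0.6, 7.0]
opening: 0.0136
```

```bash
python3 -m jog '[{"fingers":1,"x":0,"y":-0.1,"z":0,"spin":0},{"fingers":1,"x":0,"y":-0.1,"z":0,"spin":0}]' 60; python3 -m jog '[{"fingers":1,"x":0,"y":-0.1,"z":0,"spin":0},{"fingers":1,"x":0,"y":-0.1,"z":0,"spin":0}]' 60
python3 - <<'E'
from h import *
S=robot.read_camera("scene"); im=np.ascontiguousarray(S["color"][:,:,::-1])
im=cv2.convertScaleAbs(im[206:236,290:320],alpha=1.8,beta=-40)
cv2.imwrite("pics/g7.png",cv2.resize(im,(600,600),interpolation=cv2.INTER_CUBIC))
E
```

```text
time: 13.28
tool_pos: [0.5946, 0.1639, 0.3776]
tool_rot: [-0.996, 1.57, 0.394]
contact_force: [-2.8, 0.1, 7.6]
opening: 0.0137
time: 13.52
tool_pos: [0.5954, 0.1638, 0.3776]
tool_rot: [-0.366, 1.57, 1.024]
contact_force: [-4.2, 0.0, 9.0]
opening: 0.0137
```

View pics/g7.png

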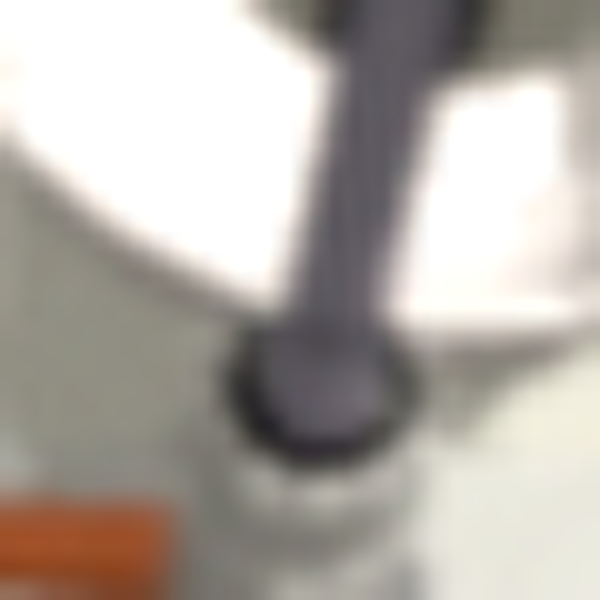

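```bash
python3 -m jog '[{"fingers":1,"x":0,"y":0.2,"z":0,"spin":0},{"fingers":1,"x":0,"y":0.2,"z":0,"spin":0}]' 60; python3 -m jog '[{"fingers":1,"x":0,"y":0.1,"z":0,"spin":0},{"fingers":1,"x":0,"y":0.1,"z":0,"spin":0}]' 60; python3 -m jog '[{"fingers":1,"x":0,"y":0.1,"z":0,"spin":0},{"fingers":1,"x":0,"y":0.1,"z":0,"spin":0}]' 60
```

```text
time: 13.82
tool_pos: [0.5938, 0.164, 0.3777]
tool_rot: [-1.263, 1.568, 0.127]
contact_force: [-0.9, -0.4, 6.6]
opening: 0.014
time: 14.08
tool_pos: [0.593, 0.1641, 0.3776]
tool_rot: [-1.322, 1.568, 0.068]
contact_force: [-0.1, -0.2, 6.3]
opening: 0.0139
time: 14.32
tool_pos: [0.5921, 0.1643, 0.3776]
tool_rot: [-1.34, 1.567, 0.05]
contact_force: [-0.0, -1.1, 5.2]
opening: 0.0139
```

```bash
python3 -m jog '[{"fingers":1,"x":0,"y":0.1,"z":0,"spin":0},{"fingers":1,"x":0,"y":0.1,"z":0,"spin":0}]' 60; python3 -m jog '[{"fingers":1,"x":0,"y":0.1,"z":0,"spin":0},{"fingers":1,"x":0,"y":0.1,"z":0,"spin":0}]' 60; python3 -m jog '[{"fingers":1,"x":0,"y":0.1,"z":0,"spin":0},{"fingers":1,"x":0,"y":0.1,"z":0,"spin":0}]' 60
```

```text
time: 14.58
tool_pos: [0.5912, 0.1644, 0.3776]
tool_rot: [-1.355, 1.567, 0.035]
contact_force: [1.2, -0.8, 5.9]
opening: 0.014
time: 14.82
tool_pos: [0.5903, 0.1646, 0.3775]
tool_rot: [-1.344, 1.567, 0.046]
contact_force: [0.5, 0.2, 5.0]
opening: 0.0141
time: 15.08
tool_pos: [0.5894, 0.1648, 0.3775]
tool_rot: [-1.37, 1.567, 0.02]
contact_force: [1.7, -0.6, 5.3]
opening: 0.0138
```

```bash
python3 -m jog '[{"fingers":1,"x":0,"y":0,"z":-0.1,"spin":0},{"fingers":1,"x":0,"y":0,"z":-0.1,"spin":0}]' 60; python3 -m jog '[{"fingers":1,"x":0,"y":-0.15,"z":0,"spin":0},{"fingers":1,"x":0,"y":-0.15,"z":0,"spin":0}]' 60; python3 -m jog '[{"fingers":1,"x":0,"y":-0.15,"z":0,"spin":0},{"fingers":1,"x":0,"y":-0.15,"z":0,"spin":0}]' 60
python3 - <<'E'
from h import *
S=robot.read_camera("scene"); im=np.ascontiguousarray(S["color"][:,:,::-1]);cv2.imwrite("pics/s8.png",im)
im=cv2.convertScaleAbs(im[206:236,290:320],alpha=1.8,beta=-40)
cv2.imwrite("pics/g8.png",cv2.resize(im,(600,600),interpolation=cv2.INTER_CUBIC))
E
```

```text
time: 15.32
tool_pos: [0.5893, 0.164, 0.3774]
tool_rot: [-1.134, 1.567, 0.255]
contact_force: [2.4, 1.3, 6.1]
opening: 0.014
time: 15.58
tool_pos: [0.5905, 0.1639, 0.3774]
tool_rot: [-0.992, 1.568, 0.398]
contact_force: [0.6, 1.0, 7.0]
opening: 0.0141
time: 15.82
tool_pos: [0.5916, 0.1637, 0.3775]
tool_rot: [-0.721, 1.569, 0.668]
contact_force: [-1.4, 2.1, 8.1]
opening: 0.014
```

```bash
python3 -m jog '[{"fingers":1,"x":0,"y":0,"z":0.12,"spin":0},{"fingers":1,"x":0,"y":0,"z":0.12,"spin":0}]' 60; python3 -m jog '[{"fingers":1,"x":0,"y":0,"z":0.1,"spin":0},{"fingers":1,"x":0,"y":0,"z":0.1,"spin":0}]' 60; python3 -m jog '[{"fingers":1,"x":0,"y":0,"z":0.1,"spin":0},{"fingers":1,"x":0,"y":0,"z":0.1,"spin":0}]' 60
```

```text
time: 16.12
tool_pos: [0.5918, 0.1646, 0.3774]
tool_rot: [-1.259, 1.569, 0.131]
contact_force: [-2.1, -0.6, 7.5]
opening: 0.0136
time: 16.38
tool_pos: [0.592, 0.1653, 0.3775]
tool_rot: [-1.904, 1.569, -0.515]
contact_force: [-2.0, -1.4, 9.1]
opening: 0.0139
time: 16.62
tool_pos: [0.5922, 0.166, 0.3774]
tool_rot: [-2.375, 1.569, -0.985]
contact_force: [-1.9, -2.3, 9.9]
opening: 0.014
```

View pics/g8.png

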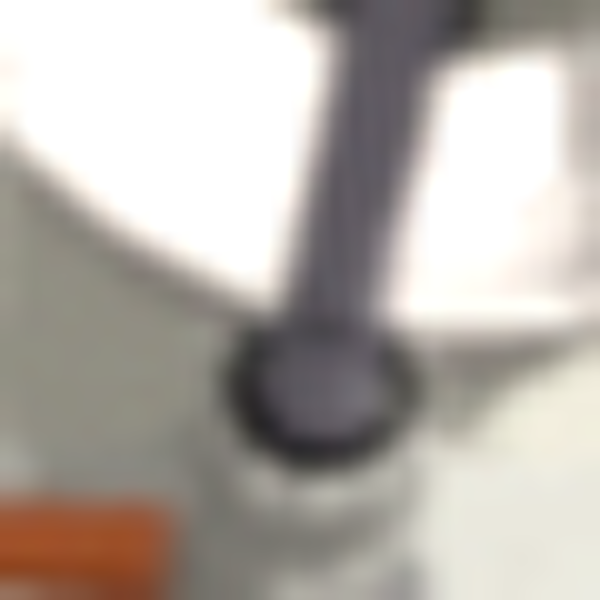

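```bash
python3 -m jog '[{"fingers":1,"x":0,"y":0.1,"z":-0.15,"spin":0},{"fingers":1,"x":0,"y":0.1,"z":-0.15,"spin":0}]' 60; python3 -m jog '[{"fingers":1,"x":0.1,"y":0,"z":0,"spin":0},{"fingers":1,"x":0.1,"y":0,"z":0,"spin":0}]' 60; python3 -c "
from h import *
s=robot.observe();print(s['contact_force'],s['torque'],s['tool_pos'])"
```

```text
time: 16.88
tool_pos: [0.5911, 0.1649, 0.3775]
tool_rot: [-1.503, 1.568, -0.113]
contact_force: [-0.2, -0.7, 7.1]
opening: 0.0138
time: 17.12
tool_pos: [0.5912, 0.165, 0.3773]
tool_rot: [-1.446, 1.567, -0.056]
contact_force: [-1.6, -0.8, 11.2]
opening: 0.0139
[-1.62285621 -0.76193258 11.22645374] [-0.39842492  0.2410889  -0.0290912 ] [0.59115752 0.16497093 0.37730153]
```

```bash
python3 -m jog '[{"fingers":1,"x":0.1,"y":0,"z":0,"spin":0},{"fingers":1,"x":0.1,"y":0,"z":0,"spin":0}]' 60; python3 -m jog '[{"fingers":1,"x":0.1,"y":0,"z":0,"spin":0},{"fingers":1,"x":0.1,"y":0,"z":0,"spin":0}]' 60; python3 -c "
from h import *
for i in range(3):
  s=robot.observe();print(np.round(s['contact_force'],2),np.round(s['torque'],3),s['tool_pos']); robot.read_camera('wrist')"
```

```text
time: 17.38
tool_pos: [0.5911, 0.165, 0.3771]
tool_rot: [-1.405, 1.566, -0.015]
contact_force: [-1.1, -1.5, 15.1]
opening: 0.0142
time: 17.62
tool_pos: [0.5912, 0.165, 0.377]
tool_rot: [-1.371, 1.565, 0.019]
contact_force: [-2.9, -1.8, 18.5]
opening: 0.0141
[-2.94 -1.85 18.54] [-0.48   0.642 -0.005] [0.5911666  0.16501274 0.37697241]
[-3.6  -1.7  19.72] [-0.512  0.666 -0.059] [0.59115189 0.16499843 0.37698057]
[-3.42 -0.43 19.08] [-0.484  0.616  0.014] [0.59114736 0.16499889 0.37698926]
```

Run:
```python
import cv2,numpy as np
from h import *
S=robot.read_camera("scene"); im9=np.ascontiguousarray(S["color"][:,:,::-1]);cv2.imwrite("pics/s9.png",im9)
g7=cv2.resize(cv2.imread("pics/g7.png"),(30,30),interpolation=cv2.INTER_AREA).astype(float)
g7=(g7+40)/1.8
A={"0":cv2.imread("pics/scene0.png")[206:236,290:320],"s6":cv2.imread("pics/s6.png")[206:236,290:320],"g7":g7,"s8":cv2.imread("pics/s8.png")[206:236,290:320],"s9":im9[206:236,290:320]}
for k,v in A.items():
    v=v.astype(int); print(k)
    for r in range(10,25): print(r+206," ".join("%3d"%x for x in v[r,9:23].sum(1)//3)," | "," ".join("%3d"%x for x in (v[r,9:23,0]-v[r,9:23,1])))
```

```text
0
216 167 168 168 168 169 170 171 171 170 170 170 170 171 171  |   -5  -5  -5  -4  -4  -5  -5  -5  -4  -4  -4  -4  -5  -5
217 162 165 166 166 167 166 169 171 169 169 170 171 169 169  |   -4  -5  -5  -5  -5  -5  -5  -5  -4  -5  -4  -5  -4  -5
218 150 158 162 164 164 164 166 167 165 164 167 168 165 161  |   -5  -5  -5  -5  -5  -5  -4  -4  -4  -4  -4  -5  -5  -5
219 117 134 150 158 160 159 158 158 158 159 162 161 158 155  |   -4  -4  -4  -5  -5  -5  -5  -4  -4  -4  -4  -5  -5  -5
220  88 100 116 133 145 143 134 132 136 146 154 157 155 153  |   -4  -3  -4  -5  -5  -4  -3  -4  -4  -4  -4  -5  -5  -4
221  85  86  87  94 105  99  87  83  90 113 137 150 152 151  |   -5  -3  -4  -4  -3  -3  -3  -3  -3  -4  -4  -4  -4  -4
222  92  91  80  67  75  82  72  60  56  67  93 114 124 124  |   -5  -5  -3  -2  -2  -3  -3  -3  -2  -3  -3  -3  -4  -4
223  91  89  77  70  91  98  86  75  67  56  58  83 100  95  |   -5  -5  -3  -3  -4  -5  -3  -3  -3  -2  -2  -3  -4  -4
224  90  82  67  76  98  96  84  79  77  67  56  68  87  89  |   -5  -3  -2  -3  -4  -4  -3  -3  -4  -3  -2  -2  -4  -5
225  90  83  61  6
[... 7213 characters left out ...]
  60  70  73  76  81  83  73  70  94 104  |   -6  -5  -3   1   2   3   4   5   4   3  -1  -3  -5  -6
226  95  90  69  46  53  67  73  76  81  80  75  79 101 107  |   -5  -5  -3   0   3   4   3   4   4   2  -1  -3  -4  -6
227  91  91  83  54  45  59  67  70  70  63  71  98 118 116  |   -4  -4  -5  -2   2   3   3   4   4   2  -2  -4  -5  -6
228  89  89  89  75  62  50  50  51  56  67  93 119 134 136  |   -4  -4  -4  -3  -1   1   2   2   1  -2  -3  -4  -6  -7
229  90  87  91  98  97  77  71  77  85 103 117 122 135 145  |   -3  -4  -4  -5  -4  -3  -2  -3  -3  -4  -5  -4  -6  -6
230  91  85  89 101 108 103 110 117 115 116 119 120 137 148  |   -4  -4  -4  -4  -5  -4  -4  -5  -5  -5  -5  -5  -6  -6
```

Run:
```python
import cv2,numpy as np,pickle
from h import *
c,d=pickle.load(open("c.pkl","rb"))
# ring ellipse in image0: dark pixels weighted
im=cv2.imread("pics/scene0.png").astype(float).mean(2)
big=cv2.resize(im[214:236,294:318],None,fx=8,fy=8,interpolation=cv2.INTER_CUBIC)
m=(big<66).astype(np.uint8); n,l,st,ce=cv2.connectedComponentsWithStats(m); i=1+np.argmax(st[1:,4])
cs,_=cv2.findContours((l==i).astype(np.uint8),cv2.RETR_EXTERNAL,cv2.CHAIN_APPROX_NONE)
e=cv2.fitEllipse(cv2.convexHull(cs[0])); ring=np.array([294+(e[0][0]+.5)/8-.5,214+(e[0][1]+.5)/8-.5]); print("ring",ring,np.array(e[1])/8)
rx=proj(c,[[.5885,.1662,.1],[.5885,.1672,.1],[.5895,.1662,.1]]); print(rx)
def side(f,p):
    g=cv2.imread(f).astype(float).mean(2); pts=[]
    for r in range(208,219):
        row=g[r,296:322]; k=14+0; 
        k=int(np.argmin(row[6:16]))+6
        th=120
        a=k
        while row[a]<th:a-=1
        L=a+(row[a]-th)/(row[a]-row[a+1])
        b=k
        while row[b]<th:b+=1
        Rr=b-(row[b]-th)/(row[b]-row[b-1]); pts.append((r,296+(L+Rr)/2,Rr-L))
    pts=np.array(pts); q=np.polyfit(pts[:,0],pts[:,1],1)
    V=proj(c,[[p[0],p[1],.11],[p[0],p[1],.17]]); sl=(V[1,0]-V[0,0])/(V[1,1]-V[0,1])
    print(f,"slope",q[0].round(3),"vert",sl.round(3),"w",pts[:,2].mean().round(2),"col@213",np.polyval(q,213).round(2),"pred",np.round(V[0,0]+sl*(213-V[0,1]),2),"col at ring row",np.polyval(q,ring[1]).round(2))
side("pics/s5.png",(.5884,.1659));side("pics/s6.png",(.5924,.1652));side("pics/s8.png",(.5916,.1637));side("pics/s9.png",(.5912,.165))
```

```text
ring [304.92130184 225.81860352] [6.23443937 8.3682394 ]
[[305.38816258 223.92299721]
 [305.76803801 223.94741128]
 [305.39057267 224.25035733]]
pics/s5.png slope -0.244 vert -0.229 w 5.06 col@213 308.17 pred 307.77 col at ring row 305.05
pics/s6.png slope -0.242 vert -0.229 w 5.16 col@213 308.33 pred 307.81 col at ring row 305.23
pics/s8.png slope -0.315 vert -0.227 w 5.57 col@213 308.0 pred 307.14 col at ring row 303.96
pics/s9.png slope -0.413 vert -0.229 w 5.94 col@213 308.51 pred 307.63 col at ring row 303.21
```

```bash
python3 -m jog '[{"fingers":1,"x":-0.6,"y":0,"z":0,"spin":0},{"fingers":1,"x":-0.6,"y":-0.2,"z":0.15,"spin":0},{"fingers":1,"x":-0.6,"y":-0.2,"z":0.15,"spin":0}]' 60; python3 -c "
from h import *
for i in range(2):
  s=robot.observe();print(np.round(s['contact_force'],2),np.round(s['torque'],3),s['tool_pos']); P=robot.read_camera('scene')
cv2.imwrite('pics/s10.png',P['color'][:,:,::-1])
g=P['color'].astype(int)
for r in range(216,230): print(r,*['%3d'%v for v in g[r,299:314].sum(1)//3],'|',*['%2d'%v for v in (g[r,299:314,2]-g[r,299:314,1])])
"; python3 -m jog '[{"fingers":1,"x":0.2,"y":0,"z":0,"spin":0},{"fingers":1,"x":0.4,"y":0,"z":0,"spin":0},{"fingers":1,"x":0.4,"y":0,"z":0,"spin":0}]' 60
```

```text
time: 18.2
tool_pos: [0.5931, 0.1664, 0.3782]
tool_rot: [1.812, 1.568, -3.082]
contact_force: [-0.8, 1.0, -0.8]
opening: 0.0142
[-0.79  1.02 -0.81] [-0.028  0.304 -0.   ] [0.59312191 0.16643273 0.3781614 ]
[-1.67  0.22 -0.03] [-0.021  0.287  0.061] [0.59311168 0.16643668 0.37819126]
216 179 180 180 180 180 174 149 101  75  74  77  93 136 171 181 | -5 -5 -5 -5 -4 -5 -3  0  4  4  4  2 -2 -4 -4
217 175 177 178 178 177 165 138  94  74  76  82 106 146 173 181 | -5 -5 -5 -4 -5 -4 -3  0  3  4  3  1 -2 -4 -5
218 161 170 174 176 173 158 120  83  74  76  87 119 152 169 174 | -5 -5 -5 -5 -5 -4 -2  3  4  4  3 -1 -3 -5 -4
219 127 145 162 170 169 151 104  74  74  76  89 121 153 164 166 | -4 -5 -5 -5 -5 -4 -1  3  4  4  3 -1 -4 -5 -5
220  96 109 127 144 155 140  93  72  74  77  92 126 157 164 163 | -4 -4 -4 -5 -4 -4 -1  3  4  4  3 -1 -5 -5 -4
221  95  94  95 104 114 101  76  69  70  75  93 127 155 162 162 | -5 -3 -3 -3 -3 -2  2  5  3  3  2 -2 -4 -4 -5
222 100 100  88  73  76  75  69  64  63  70  86 108 131 134 133 | -5 -6 -4 -2 -1  1  3  3  4  3  2 -2 -4 -4 -4
223 101  98  82  69  80  79  72  70  70
[... 167 characters left out ...]
  3 -2 -4 -4 -5
225  98  92  64  56  71  71  72  74  76  78  71  71  93 103 101 | -6 -4 -3 -1  0  3  4  4  5  4  3 -1 -4 -6 -6
226  95  90  70  47  55  65  71  74  75  76  70  78 101 108 109 | -5 -4 -4 -2  1  2  4  4  5  4  1 -3 -5 -6 -7
227  92  90  82  54  40  54  64  68  66  62  70  98 117 117 123 | -4 -5 -3 -2  1  3  3  4  3  2  0 -4 -5 -7 -8
228  89  88  87  75  60  48  47  51  55  68  92 119 134 136 138 | -4 -4 -4 -3 -2  0  1  2  1 -1 -3 -4 -6 -7 -7
229  90  87  90  98  97  77  71  77  85 103 117 121 136 146 148 | -4 -4 -4 -4 -4 -4 -3 -3 -3 -4 -5 -5 -5 -7 -6
time: 18.68
tool_pos: [0.5933, 0.1663, 0.3774]
tool_rot: [-1.277, 1.567, 0.113]
contact_force: [-2.9, -0.1, 10.6]
opening: 0.0141
```

```bash
python3 -m jog '[{"fingers":1,"x":-0.1,"y":0.1,"z":-0.02,"spin":0},{"fingers":1,"x":-0.1,"y":0.1,"z":-0.02,"spin":0}]' 60; python3 -m jog '[{"fingers":1,"x":0,"y":0.1,"z":-0.02,"spin":0},{"fingers":1,"x":0,"y":0.1,"z":-0.02,"spin":0}]' 60; python3 -m jog '[{"fingers":1,"x":0,"y":0.1,"z":-0.02,"spin":0},{"fingers":1,"x":0,"y":0.1,"z":-0.02,"spin":0}]' 60;  python3 -m jog '[{"fingers":1,"x":0,"y":0.1,"z":-0.02,"spin":0},{"fingers":1,"x":0,"y":0.1,"z":-0.02,"spin":0}]' 60
```

```text
time: 18.92
tool_pos: [0.5924, 0.1663, 0.3776]
tool_rot: [-1.29, 1.568, 0.1]
contact_force: [-0.2, 0.6, 6.4]
opening: 0.014
time: 19.18
tool_pos: [0.5917, 0.1663, 0.3776]
tool_rot: [-1.288, 1.567, 0.102]
contact_force: [-0.2, -0.5, 5.8]
opening: 0.0143
time: 19.42
tool_pos: [0.5908, 0.1663, 0.3776]
tool_rot: [-1.278, 1.566, 0.112]
contact_force: [0.4, -0.0, 5.7]
opening: 0.0137
time: 19.68
tool_pos: [0.5898, 0.1663, 0.3775]
tool_rot: [-1.256, 1.566, 0.133]
contact_force: [1.0, -0.4, 5.5]
opening: 0.0135
```

```bash
python3 -m jog '[{"fingers":1,"x":0,"y":0.1,"z":-0.02,"spin":0},{"fingers":1,"x":0,"y":0.1,"z":-0.02,"spin":0}]' 60; python3 -m jog '[{"fingers":1,"x":0,"y":0.1,"z":-0.02,"spin":0},{"fingers":1,"x":0,"y":0.1,"z":-0.02,"spin":0}]' 60; python3 -m jog '[{"fingers":1,"x":0,"y":0.1,"z":-0.02,"spin":0},{"fingers":1,"x":0,"y":0.1,"z":-0.02,"spin":0}]' 60; python3 -c "
from h import *
s=robot.observe();print(np.round(s['contact_force'],2),np.round(s['torque'],3),s['tool_pos']); P=robot.read_camera('scene')
cv2.imwrite('pics/s11.png',P['color'][:,:,::-1])
g=P['color'].astype(int)
for r in range(214,230): print(r,*['%3d'%v for v in g[r,299:314].sum(1)//3],'|',*['%2d'%v for v in (g[r,299:314,2]-g[r,299:314,1])])
"
```

```text
time: 19.92
tool_pos: [0.5889, 0.1663, 0.3774]
tool_rot: [-1.239, 1.566, 0.15]
contact_force: [2.3, -0.3, 6.1]
opening: 0.0143
time: 20.18
tool_pos: [0.5878, 0.1663, 0.3774]
tool_rot: [-1.214, 1.566, 0.176]
contact_force: [3.1, 0.1, 4.8]
opening: 0.014
time: 20.42
tool_pos: [0.5867, 0.1663, 0.3772]
tool_rot: [-1.184, 1.567, 0.206]
contact_force: [4.0, 0.8, 5.7]
opening: 0.014
[3.96 0.83 5.66] [ 0.196 -0.991 -0.   ] [0.58674497 0.16632559 0.37721669]
214 182 182 182 183 182 178 159 109  76  75  75  85 124 164 180 | -5 -5 -5 -5 -4 -4 -4 -1  3  4  4  2 -1 -4 -5
215 181 182 182 182 182 175 150 101  75  75  77  93 136 171 181 | -5 -5 -5 -4 -5 -5 -4  0  4  4  4  2 -2 -4 -4
216 179 180 180 180 179 170 141  94  75  76  82 105 146 175 182 | -5 -5 -5 -5 -4 -4 -2  1  4  4  4  1 -2 -4 -5
217 174 177 177 178 176 159 122  85  75  77  86 116 153 175 181 | -4 -5 -4 -5 -5 -4 -2  2  4  4  4  1 -2 -4 -5
218 161 169 174 176 173 156 112  78  75  78  91 124 156 169 174 | -5 -5 -5 -5 -5 -3 -1  3  3  4  3  0 -3 -4 -4
219 127 145 161 169 168 149 102  75  75  79  94 128 158 165 165 | -4 -5 -4 -5 -5 -4 -1  4  
[... 429 characters left out ...]
2 -1  1  4  4  3  4  2 -2 -4 -4 -3
224  98  90  67  60  74  75  73  74  77  79  73  77  96  98  94 | -6 -5 -2 -1  0  2  3  4  4  4  3 -1 -5 -5 -4
225  99  92  63  50  63  70  73  76  78  80  71  70  94 103 101 | -6 -4 -2 -1  0  2  4  4  5  4  2 -3 -5 -6 -6
226  96  90  69  45  51  65  72  76  78  78  72  78 101 108 109 | -5 -4 -3  0  1  4  4  4  5  3  0 -2 -5 -6 -7
227  91  91  83  55  41  54  66  70  68  64  71  98 118 117 123 | -5 -4 -4 -2  1  3  4  4  4  2 -1 -4 -5 -7 -8
228  88  90  88  76  60  48  47  51  55  68  92 119 135 136 138 | -5 -4 -5 -2 -2  0  2  2  1 -1 -3 -4 -5 -7 -7
229  91  87  92  99  96  77  71  77  85 102 117 122 135 146 148 | -4 -3 -4 -4 -4 -3 -3 -3 -3 -3 -5 -5 -6 -6 -6
```

```bash
cat >> h.py <<'E'
def avg(n=3):
    F=[];s=None
    for i in range(n):
        s=robot.observe();F.append(np.r_[s['contact_force'],s['torque']])
        if i<n-1: robot.read_camera('wrist')
    print("F",np.mean(F,0).round(2),"pos",np.round(s['tool_pos'],4),"t",s['time'])
E
python3 -m jog '[{"fingers":1,"x":-0.4,"y":0,"z":0,"spin":0},{"fingers":1,"x":-0.4,"y":-0.4,"z":0.08,"spin":0},{"fingers":1,"x":-0.4,"y":-0.4,"z":0.08,"spin":0}]' 60; python3 -c "
from h import *
avg()"; python3 -m jog '[{"fingers":1,"x":0,"y":-0.2,"z":0.04,"spin":0},{"fingers":1,"x":0,"y":-0.2,"z":0.04,"spin":0}]' 60; python3 -c "
from h import *
avg()"; python3 -m jog '[{"fingers":1,"x":0,"y":-0.2,"z":0.04,"spin":0},{"fingers":1,"x":0,"y":-0.2,"z":0.04,"spin":0}]' 60; python3 -c "
from h import *
avg()"
```

```text
time: 20.85
tool_pos: [0.5902, 0.1663, 0.3794]
tool_rot: [1.879, 1.569, -3.014]
contact_force: [-0.5, -0.6, -0.9]
opening: 0.0139
F [-0.62 -0.15 -0.82 -0.   -0.07 -0.02] pos [0.5901 0.1663 0.3796] t 20.95
time: 21.2
tool_pos: [0.592, 0.1663, 0.3799]
tool_rot: [1.888, 1.569, -3.005]
contact_force: [-2.0, -0.6, -2.4]
opening: 0.014
F [-2.1  -0.69 -2.19 -0.13  0.38  0.01] pos [0.592  0.1663 0.3799] t 21.3
time: 21.55
tool_pos: [0.5941, 0.1663, 0.38]
tool_rot: [1.974, 1.57, -2.919]
contact_force: [-2.7, -0.2, -1.5]
opening: 0.0137
F [-3.08 -0.47 -1.68 -0.25  0.76  0.  ] pos [0.5941 0.1663 0.38  ] t 21.65
```

```bash
python3 -m jog '[{"fingers":1,"x":0,"y":0.3,"z":-0.06,"spin":0},{"fingers":1,"x":0,"y":0.6,"z":-0.11,"spin":0},{"fingers":1,"x":0,"y":0.6,"z":-0.11,"spin":0}]' 60; python3 -c "
from h import *
avg()"; python3 -m jog '[{"fingers":1,"x":0,"y":0.2,"z":-0.04,"spin":0},{"fingers":1,"x":0,"y":0.2,"z":-0.04,"spin":0}]' 60; python3 -c "
from h import *
avg()"; python3 -m jog '[{"fingers":1,"x":0,"y":0.2,"z":-0.04,"spin":0},{"fingers":1,"x":0,"y":0.2,"z":-0.04,"spin":0}]' 60; python3 -c "
from h import *
avg()"
```

```text
time: 22.02
tool_pos: [0.5881, 0.1665, 0.3807]
tool_rot: [-1.116, 1.569, 0.274]
contact_force: [0.7, -1.1, -0.2]
opening: 0.0138
F [ 0.08 -0.64 -0.72  0.03 -0.05 -0.01] pos [0.5882 0.1664 0.3806] t 22.125
time: 22.38
tool_pos: [0.5862, 0.1663, 0.3804]
tool_rot: [-1.185, 1.57, 0.205]
contact_force: [0.4, 0.2, -1.7]
opening: 0.0137
F [ 0.84  0.75 -1.05  0.04 -0.41 -0.04] pos [0.5863 0.1663 0.3804] t 22.475
time: 22.72
tool_pos: [0.5842, 0.1663, 0.3804]
tool_rot: [-1.108, 1.57, 0.282]
contact_force: [2.9, 0.7, -1.1]
opening: 0.0139
F [ 2.5   0.5  -1.39  0.18 -0.8  -0.01] pos [0.5842 0.1664 0.3804] t 22.825
```

```bash
python3 -m jog '[{"fingers":1,"x":0,"y":-0.3,"z":0.06,"spin":0},{"fingers":1,"x":0,"y":-0.48,"z":0.29,"spin":0},{"fingers":1,"x":0,"y":-0.48,"z":0.29,"spin":0}]' 60; python3 -c "
from h import *
avg()"; python3 -m jog '[{"fingers":1,"x":0,"y":0.03,"z":0.15,"spin":0},{"fingers":1,"x":0,"y":0.03,"z":0.15,"spin":0}]' 60; python3 -c "
from h import *
avg()"; python3 -m jog '[{"fingers":1,"x":0,"y":-0.07,"z":-0.4,"spin":0},{"fingers":1,"x":0,"y":-0.1,"z":-0.55,"spin":0},{"fingers":1,"x":0,"y":-0.1,"z":-0.55,"spin":0}]' 60; python3 -c "
from h import *
avg()"; python3 -m jog '[{"fingers":1,"x":0,"y":-0.03,"z":-0.15,"spin":0},{"fingers":1,"x":0,"y":-0.03,"z":-0.15,"spin":0}]' 60; python3 -c "
from h import *
avg()"
```

```text
time: 23.2
tool_pos: [0.5893, 0.1683, 0.3799]
tool_rot: [1.947, 1.57, -2.946]
contact_force: [-0.5, 0.1, -0.1]
opening: 0.0137
F [ 0.03  0.1  -0.85 -0.06 -0.02  0.  ] pos [0.5892 0.1683 0.38  ] t 23.3
time: 23.55
tool_pos: [0.5892, 0.1695, 0.3801]
tool_rot: [2.817, 1.57, -2.077]
contact_force: [-1.7, -2.1, -1.8]
opening: 0.014
F [-1.18 -2.22 -1.96 -0.83  0.03  0.03] pos [0.5892 0.1695 0.3801] t 23.65
time: 24.02
tool_pos: [0.5893, 0.1642, 0.3804]
tool_rot: [-0.464, 1.57, 0.926]
contact_force: [0.2, 1.0, -1.4]
opening: 0.0142
F [-0.11  0.57 -1.68 -0.   -0.06 -0.01] pos [0.5893 0.1643 0.3804] t 24.125
time: 24.38
tool_pos: [0.5893, 0.1628, 0.3803]
tool_rot: [-0.088, 1.57, 1.302]
contact_force: [-0.2, 0.5, -2.2]
opening: 0.0141
F [ 0.22  0.99 -1.51  0.26 -0.08  0.02] pos [0.5893 0.1628 0.3803] t 24.475
```

```bash
python3 -m jog '[{"fingers":1,"x":0,"y":0.06,"z":0.3,"spin":0},{"fingers":1,"x":0,"y":0.06,"z":0.3,"spin":0}]' 60; python3 -m jog '[{"fingers":1,"x":0.15,"y":0,"z":0,"spin":0},{"fingers":1,"x":0.3,"y":0,"z":0,"spin":0},{"fingers":1,"x":0.3,"y":0,"z":0,"spin":0}]' 60;python3 -c "
from h import *
avg()"; python3 -m jog '[{"fingers":1,"x":0.1,"y":0,"z":0,"spin":0},{"fingers":1,"x":0.2,"y":0,"z":0,"spin":0},{"fingers":1,"x":0.2,"y":0,"z":0,"spin":0}]' 60;python3 -c "
from h import *
avg()"
```

```text
time: 24.72
tool_pos: [0.5892, 0.166, 0.3802]
tool_rot: [2.754, 1.571, -2.139]
contact_force: [-0.3, -1.0, -1.5]
opening: 0.0136
time: 25.1
tool_pos: [0.5892, 0.1657, 0.377]
tool_rot: [1.838, 1.57, -3.056]
contact_force: [-0.0, -0.1, -1.0]
opening: 0.0141
F [-0.44  0.2  -1.43 -0.02 -0.02 -0.03] pos [0.5893 0.1657 0.3772] t 25.2
time: 25.58
tool_pos: [0.5893, 0.1657, 0.3751]
tool_rot: [1.555, 1.571, 2.945]
contact_force: [0.1, -1.4, -2.0]
opening: 0.014
F [-0.09 -0.47 -1.64  0.02 -0.02 -0.  ] pos [0.5893 0.1657 0.3752] t 25.675
```

```bash
python3 -m jog '[{"fingers":1,"x":0.2,"y":0,"z":0,"spin":0},{"fingers":1,"x":0.4,"y":0,"z":0,"spin":0},{"fingers":1,"x":0.4,"y":0,"z":0,"spin":0}]' 60;python3 -m jog '[{"fingers":1,"x":0.2,"y":0,"z":0,"spin":0},{"fingers":1,"x":0.4,"y":0,"z":0,"spin":0},{"fingers":1,"x":0.4,"y":0,"z":0,"spin":0}]' 60;python3 -c "
from h import *
avg()"; python3 -m jog '[{"fingers":1,"x":0.2,"y":0,"z":0,"spin":0},{"fingers":1,"x":0.4,"y":0,"z":0,"spin":0},{"fingers":1,"x":0.4,"y":0,"z":0,"spin":0}]' 60;python3 -c "
from h import *
avg()"
```

```text
time: 26.05
tool_pos: [0.5893, 0.1657, 0.371]
tool_rot: [1.677, 1.571, 3.067]
contact_force: [-1.3, -0.7, -1.4]
opening: 0.0138
time: 26.42
tool_pos: [0.5893, 0.1657, 0.367]
tool_rot: [1.462, 1.571, 2.852]
contact_force: [-0.6, -0.1, -1.7]
opening: 0.014
F [-0.68 -0.09 -1.63 -0.02 -0.    0.02] pos [0.5893 0.1658 0.3672] t 26.525
time: 26.9
tool_pos: [0.5893, 0.1658, 0.3635]
tool_rot: [-1.009, 1.57, 0.381]
contact_force: [-1.1, 0.3, 1.6]
opening: 0.0137
F [-1.17  0.18  1.76 -0.05  0.17  0.02] pos [0.5893 0.1658 0.3635] t 27.0
```

```bash
python3 -m jog '[{"fingers":1,"x":0.2,"y":0,"z":0,"spin":0},{"fingers":1,"x":0.3,"y":0,"z":0,"spin":0},{"fingers":1,"x":0.4,"y":0,"z":0,"spin":0}]' 60;python3 -m jog '[{"fingers":1,"x":0.2,"y":0,"z":0,"spin":0},{"fingers":1,"x":0.3,"y":0,"z":0,"spin":0},{"fingers":1,"x":0.3,"y":0,"z":0,"spin":0}]' 60
```

```text
time: 27.38
tool_pos: [0.5894, 0.1658, 0.3613]
tool_rot: [-1.277, 1.568, 0.113]
contact_force: [-2.3, -0.1, 6.9]
opening: 0.0141
time: 27.75
tool_pos: [0.5894, 0.1658, 0.357]
tool_rot: [-1.205, 1.569, 0.184]
contact_force: [-0.9, -0.4, 5.6]
opening: 0.0142
```

```bash
python3 -m jog '[{"fingers":1,"x":0.15,"y":0,"z":0,"spin":0},{"fingers":1,"x":0.3,"y":0,"z":0,"spin":0},{"fingers":1,"x":0.3,"y":0,"z":0,"spin":0}]' 60;python3 -m jog '[{"fingers":1,"x":0.15,"y":0,"z":0,"spin":0},{"fingers":1,"x":0.3,"y":0,"z":0,"spin":0},{"fingers":1,"x":0.3,"y":0,"z":0,"spin":0}]' 60;python3 -m jog '[{"fingers":1,"x":0.2,"y":0,"z":0,"spin":0},{"fingers":1,"x":0.2,"y":0,"z":0,"spin":0}]' 60
```

```text
time: 28.12
tool_pos: [0.5894, 0.1657, 0.3537]
tool_rot: [-1.168, 1.569, 0.221]
contact_force: [-0.6, 0.6, 3.9]
opening: 0.0137
time: 28.5
tool_pos: [0.5894, 0.1657, 0.3518]
tool_rot: [-1.243, 1.568, 0.147]
contact_force: [-3.0, -0.4, 10.2]
opening: 0.0137
time: 28.75
tool_pos: [0.5897, 0.1657, 0.3517]
tool_rot: [-1.284, 1.565, 0.106]
contact_force: [-1.5, -1.2, 19.4]
opening: 0.0139
```

```bash
python3 -m jog '[{"fingers":1,"x":0.2,"y":0,"z":0,"spin":0},{"fingers":1,"x":0.2,"y":0,"z":0,"spin":0},{"fingers":1,"x":0.2,"y":0,"z":0,"spin":0}]' 60;python3 -m jog '[{"fingers":1,"x":-0.4,"y":0,"z":0,"spin":0},{"fingers":1,"x":-0.5,"y":0,"z":0,"spin":0},{"fingers":0,"x":-0.5,"y":0,"z":0,"spin":0},{"fingers":0,"x":-0.5,"y":0,"z":0,"spin":0},{"fingers":0,"x":-0.5,"y":0,"z":0,"spin":0}]' 60; python3 -m jog '[{"fingers":0,"x":0,"y":0,"z":0,"spin":0},{"fingers":0,"x":0,"y":0,"z":0,"spin":0},{"fingers":0,"x":-1,"y":0,"z":0,"spin":0},{"fingers":0,"x":-4,"y":0,"z":0,"spin":0},{"fingers":0,"x":-9,"y":0,"z":0,"spin":0}]' 60; python3 -c "
from h import *
plan([0.533,0.025,.35],92)"
```

```text
time: 29.12
tool_pos: [0.5899, 0.1657, 0.3516]
tool_rot: [-1.296, 1.562, 0.094]
contact_force: [-4.7, -1.3, 28.1]
opening: 0.0139
time: 29.75
tool_pos: [0.5892, 0.1658, 0.3504]
tool_rot: [1.808, 1.569, -3.085]
contact_force: [0.7, -0.0, 0.2]
opening: 0.0393
time: 30.38
tool_pos: [0.5891, 0.1657, 0.4414]
tool_rot: [1.865, 1.568, -3.028]
contact_force: [0.4, 0.3, 0.9]
opening: 0.0889
{'x': np.float64(9.16), 'y': np.float64(2.95), 'z': np.float64(-14.84), 'spin': np.float64(-12.4)} jawnow 79.6 pos [0.5891 0.1657 0.4414] q [0.15, 0.48, 1.2, 0.0, 1.46, -1.24] F [0.4 0.3 0.9] op 0.0889 t 30.375
```

```bash
python3 -m jog '[{"fingers":0.45,"x":0,"y":0.9,"z":-4.5,"spin":-4},{"fingers":0.45,"x":0,"y":1.9,"z":-9.5,"spin":-8},{"fingers":0.45,"x":0,"y":2.9,"z":-14.8,"spin":-12.4},{"fingers":0.45,"x":0,"y":2.9,"z":-14.8,"spin":-12.4},{"fingers":0.45,"x":0,"y":2.9,"z":-14.8,"spin":-12.4}]' 30
python3 - <<'E'
from h import *
plan([0.533,0.0245,.246],92)
p,M,s=W(); P=robot.read_camera("wrist"); c=cam(P,s); im=P["color"]; cv2.imwrite("pics/w12.png",im[:,:,::-1])
print(proj(c,[[.533,.0245,.087],[.591,.0265,.087],[.508,.0235,.087],[.590,.166,.23]]).round(0))
print([ (np.round(d["xy"]).tolist(),round(d["conf"],2)) for d in robot.look_for("lever_grip",P)])
S=robot.read_camera("scene"); g=S["color"].astype(int)
for r in range(208,230): print(r,*['%3d'%v for v in g[r,299:316].sum(1)//3],'|',*['%2d'%v for v in (g[r,299:316,2]-g[r,299:316,1])])
E
```

```text
time: 31.0
tool_pos: [0.5342, 0.0254, 0.442]
tool_rot: [-1.329, 1.569, 0.276]
contact_force: [0.6, -0.1, -0.5]
opening: 0.0516
{'x': np.float64(19.6), 'y': np.float64(0.15), 'z': np.float64(-0.09), 'spin': np.float64(-0.0)} jawnow 92.0 pos [0.5342 0.0254 0.442 ] q [-0.1, 0.33, 1.43, 0.0, 1.37, -1.7] F [ 0.6 -0.1 -0.5] op 0.0516 t 31.0
[[255. 165.]
 [256. 219.]
 [255. 140.]
 [470. 304.]]
[([253.0, 188.0], 0.7)]
208 176 178 178 178 178 178 174 154 105  73  72  73  86 119 155 174 177 | -5 -5 -6 -6 -5 -5 -5 -4  0  4  4  4  3 -1 -3 -5 -5
209 177 178 178 178 179 177 170 145  96  72  72  75  90 127 161 175 177 | -5 -6 -6 -5 -5 -6 -5 -3  0  4  4  4  2 -1 -5 -5 -6
210 178 178 179 179 178 177 167 137  90  72  72  77  99 137 168 177 178 | -5 -5 -5 -5 -5 -5 -5 -2  1  4  4  3  2 -2 -5 -5 -5
211 177 178 178 178 178 176 162 122  82  72  72  80 107 145 171 178 178 | -4 -5 -5 -5 -5 -5 -5 -2  2  4  4  3  0 -3 -4 -5 -5
212 175 177 178 178 178 175 159 113  77  72  74  85 118 155 173 178 178 | -4 -5 -5 -5 -4 -4 -3 -1  2  4  4  4  0 -4 -4 -5 -5
213 177 177 178 178 177 174 154 105  73  72  74  89 126 161 1
[... 1363 characters left out ...]
68  88  92  91  92  97 | -6 -4 -2  0  1  3  4  5  4  4  2 -2 -4 -4 -5 -5 -5
225  90  77  49  35  49  63  68  73  76  76  64  62  86  97  96 102 118 | -5 -4 -2  1  2  4  4  4  4  3  0 -2 -5 -5 -6 -7 -8
226  89  78  55  35  43  56  65  70  74  73  64  72  95 102 105 120 136 | -4 -4 -2 -1  2  3  3  4  4  3 -1 -3 -4 -6 -7 -8 -9
227  85  81  71  47  37  49  58  59  59  56  63  92 112 111 118 134 143 | -5 -4 -4 -1  1  3  2  3  3  2 -2 -3 -5 -6 -8 -9 -9
228  84  82  81  70  55  44  43  45  48  64  89 112 126 131 134 139 143 | -5 -3 -4 -2 -2  0  2  2  0 -1 -4 -4 -6 -7 -7 -8 -8
229  87  82  85  91  88  71  69  74  81  99 113 116 130 141 144 144 145 | -4 -3 -3 -4 -4 -3 -3 -2 -3 -4 -5 -5 -6 -7 -6 -6 -6
```

```bash
python3 -m jog '[{"fingers":0.45,"x":4,"y":0.1,"z":0,"spin":0},{"fingers":0.45,"x":9,"y":0.1,"z":0,"spin":0},{"fingers":0.45,"x":14,"y":0.1,"z":0,"spin":0},{"fingers":0.45,"x":17.5,"y":0.1,"z":0,"spin":0},{"fingers":0.45,"x":19.3,"y":0.1,"z":0,"spin":0}]' 30; python3 -m jog '[{"fingers":0.8,"x":0,"y":0,"z":0,"spin":0},{"fingers":1,"x":0,"y":0,"z":0,"spin":0},{"fingers":1,"x":0,"y":0,"z":0,"spin":0},{"fingers":1,"x":0,"y":0,"z":0,"spin":0},{"fingers":1,"x":0,"y":0,"z":0,"spin":0}]' 15; python3 -c "
from h import *
plan([0.551,-0.016,.246],135);avg(1)"
```

```text
time: 31.78
tool_pos: [0.5328, 0.0265, 0.2459]
tool_rot: [1.385, 1.568, 2.993]
contact_force: [0.8, -0.3, -0.0]
opening: 0.0504
time: 32.4
tool_pos: [0.5333, 0.0253, 0.249]
tool_rot: [-1.734, 1.569, -0.128]
contact_force: [-1.0, -0.8, 3.6]
opening: 0.0137
{'x': np.float64(0.3), 'y': np.float64(-1.63), 'z': np.float64(-4.19), 'spin': np.float64(-43.0)} jawnow 92.0 pos [0.5333 0.0253 0.249 ] q [-0.1, 0.53, 1.7, -0.0, 0.91, -1.7] F [-1.  -0.8  3.6] op 0.0137 t 32.4
F [-0.96 -0.77  3.64  0.02  0.12  0.08] pos [0.5333 0.0253 0.249 ] t 32.4
```

```bash
python3 -m jog '[{"fingers":1,"x":0,"y":-0.07,"z":-0.91,"spin":-9},{"fingers":1,"x":0,"y":-0.28,"z":-1.79,"spin":-18},{"fingers":1,"x":0,"y":-0.63,"z":-2.63,"spin":-27},{"fingers":1,"x":0,"y":-1.11,"z":-3.41,"spin":-36},{"fingers":1,"x":0,"y":-1.7,"z":-4.1,"spin":-45}]' 15; python3 -m jog '[{"fingers":1,"x":0,"y":0,"z":0,"spin":0},{"fingers":1,"x":0,"y":0,"z":0,"spin":0}]' 15; python3 -c "
from h import *
plan([0.551,-0.016,.246],137);avg(2)"
```

```text
time: 33.02
tool_pos: [0.5518, -0.0148, 0.249]
tool_rot: [-1.663, 1.569, 0.733]
contact_force: [0.8, 4.2, 3.2]
opening: 0.014
time: 33.28
tool_pos: [0.5518, -0.0148, 0.2489]
tool_rot: [-2.446, 1.569, -0.058]
contact_force: [1.6, 1.5, 4.3]
opening: 0.0137
{'x': np.float64(0.29), 'y': np.float64(0.14), 'z': np.float64(-0.02), 'spin': np.float64(-0.2)} jawnow 136.8 pos [ 0.5518 -0.0148  0.2489] q [-0.17, 0.56, 1.65, 0.0, 0.93, -2.55] F [1.6 1.5 4.3] op 0.0137 t 33.275
F [ 1.37  1.55  4.51  0.33 -0.12  0.19] pos [ 0.5518 -0.0148  0.2489] t 33.325
```

```bash
python3 -m jog '[{"fingers":0.5,"x":0,"y":0,"z":0,"spin":0},{"fingers":0.5,"x":0,"y":0,"z":0,"spin":0},{"fingers":0.5,"x":0,"y":0,"z":0,"spin":0},{"fingers":0.5,"x":-1,"y":0,"z":0,"spin":0},{"fingers":0.5,"x":-4,"y":0,"z":0,"spin":0}]' 15; python3 -m jog '[{"fingers":0.5,"x":-6,"y":0,"z":0,"spin":0},{"fingers":0.5,"x":-12,"y":0,"z":0,"spin":0},{"fingers":0.5,"x":-17,"y":0,"z":0,"spin":0},{"fingers":0.5,"x":-17,"y":0,"z":0,"spin":0}]' 15
python3 - <<'E'
from h import *
p,M,s=W(); P=robot.read_camera("wrist"); S=robot.read_camera("scene"); plan(p)
a=cv2.resize(S["color"][150:300,212:362,::-1],(500,500),interpolation=cv2.INTER_CUBIC)
b=cv2.resize(P["color"][:,:,::-1],(300,225)); b=cv2.copyMakeBorder(b,0,275,0,0,cv2.BORDER_CONSTANT)
cv2.imwrite("pics/end.png",np.hstack([a,b]))
E
```

```text
time: 33.95
tool_pos: [0.5511, -0.015, 0.2878]
tool_rot: [0.566, 1.567, 2.957]
contact_force: [1.1, -0.2, -0.0]
opening: 0.0455
time: 34.45
tool_pos: [0.5515, -0.015, 0.4635]
tool_rot: [-2.557, 1.561, -0.165]
contact_force: [0.7, -0.3, -1.3]
opening: 0.0459
{'x': np.float64(-0.49), 'y': np.float64(-0.02), 'z': np.float64(-0.03)} jawnow 137.0 pos [ 0.5512 -0.015   0.4586] q [-0.17, 0.36, 1.35, 0.0, 1.43, -2.56] F [ 0.4 -0.6 -0.7] op 0.046 t 34.55
```

View pics/end.png

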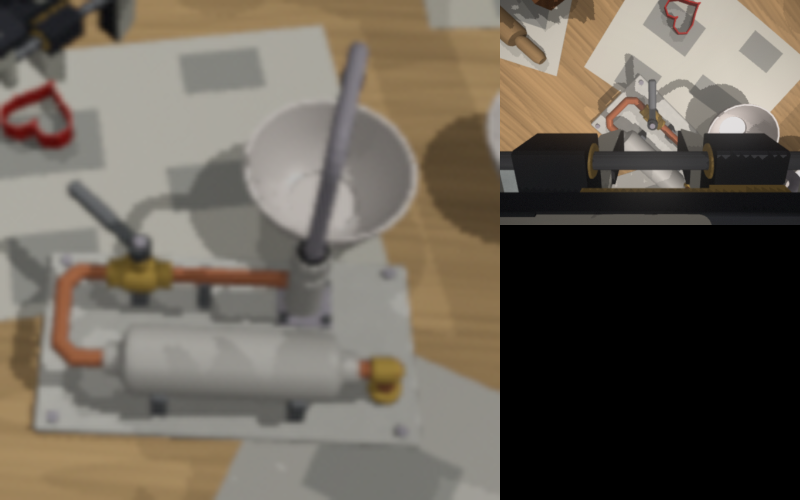

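Run:
```python
from h import *
import pickle
c,d=pickle.load(open("c.pkl","rb"))
a=atz(c,(212+140/3.333,150+243/3.333),.094);b=atz(c,(212+75/3.333,150+187/3.333),.087)
print("lever dir",np.degrees(np.arctan2(*(b-a)[[1,0]]))%360-182)
print("spout end xy",atz(c,(212+355/3.333,150+55/3.333),.22))
T=robot.read_camera("top")
print([(np.round(x["xy"]),round(x["conf"],2)) for n in("bowl","spout_outlet") for x in robot.look_for(n,T)])
print(robot.observe()["qvel"])
print(robot.hand_in())
```

```text
lever dir 45.2663382886829
spout end xy [0.4895131  0.18594072 0.22      ]
[(array([212., 205.]), 0.92), (array([143., 221.]), 0.66), (array([201., 180.]), 0.87)]
[-0.00046201  0.00496932 -0.00501902 -0.00080592 -0.0001345   0.00035803]
the job is handed in; nothing more can be done
None
```

The spout is pushed home in the outlet, the valve lever is half open, and the job was handed in at about 34.7 s. `hand_in` gave no verdict, so this rests on my own checks.

**What I did**
- **Spout:** I gripped the stem in the block, pulled it upright against the hole wall and carried it to the outlet.
- **Finding the mouth:** My first tries, set by eye, landed on the step above the bore, at most about 20 N. I then centred the stem by feeling the ring's walls from inside, and it entered the bore with no measurable resistance.
- **Pushing home:** The seal gave at roughly 8 N. The stem stopped at the expected height, and I pressed it there with about 28 N.
- **Valve:** I then gripped the lever, turned it 45° and let go.

**Last checks**
- **Depth:** The hand's height at the stop (352 mm) matched the predicted 30 mm depth. The stem's black ring showed level with the mouth.
- **Lever:** The arc of the hand gave 44.8° and the camera gave 45.3°.
- **Spout over the bowl:** The spout's end is estimated at (0.49, 0.186) m, and the bowl's centre was measured earlier at about (0.485, 0.185) m.
- **Bystanders:** The network found the bowl at the same top-view pixel as at the start. The heart cutter is in the last picture and looks undisturbed. I did not re-measure the rolling pin or jar, but the arm never worked near them.
- **Arm:** It was still and clear of everything at hand-in.

**What went wrong or disagreed**
- My eye-judged stem offsets in the scene picture were 1.5 to 5 mm wrong. The wrist-camera estimate and the wall probing agreed with each other.
- I viewed 12 pictures against the budget of 10.

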